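# Sort T-head drop pins by length into the rack rows

## Task

Sort the three T-headed steel pins by length: put each one in the rack row whose rails are as long as its shank, lying flat, tip slid in under the dark strap and pushed fully home so that its head rests against the rail ends. The head of one pin lies under the low corrugated sheet, so draw it out by the tip first and take it again by the head. Leave the other things on the board where they are.

Things in the scene. Friction and masses are not known exactly. Their poses are not given: they have to be found in the camera images.
- short_pin: The short pin: steel, lying flat, T-shaped from above. Square shank 16 x 16 mm, 66 mm long, then a cross head 36 mm wide, 24 mm long, 16 mm thick; 90 mm overall, about 240 g. Origin: on the underside, under the middle of the tip's end face. y axis runs from tip to head (shank y 0 to 66, head 66 to 90 mm), x across, z up.
- short_pin_shoulder (a point): Point on the short pin's centre line, 8 mm above its underside, where shank meets head, 66 mm from the tip. Pin fully home: this point 8 mm straight above the origin of short_row, pin y axis along the row's y axis, head outside against the rail ends.
- short_row: Rack row for the short pin (fixed): two wooden rails 66 mm long, as long as its shank, each 14 mm wide, 24 mm high, with a 22 mm lane between them, open at both ends. Origin: on the lane's floor (the plank's top), middle of the lane's mouth. y axis points out of the mouth, away from the rails (they run from y = 0 to -66 mm), x across, z up.
- short_row_strap (a point): Middle of the underside of the fixed dark strap that bridges the inner end of the short row's lane: 24 mm above the lane's floor, 5 mm thick, over y = -66 to -38 mm of the row; the rest of the lane is open above.
- middle_pin: The middle pin: steel, lying flat, T-shaped from above. Square shank 16 x 16 mm, 96 mm long, then a cross head 36 mm wide, 24 mm long, 16 mm thick; 120 mm overall, about 300 g. Origin: on the underside, under the middle of the tip's end face. y axis runs from tip to head (shank y 0 to 96, head 96 to 120 mm), x across, z up.
- middle_pin_shoulder (a point): Point on the middle pin's centre line, 8 mm above its underside, where shank meets head, 96 mm from the tip. Pin fully home: this point 8 mm straight above the origin of middle_row, pin y axis along the row's y axis, head outside against the rail ends.
- middle_row: Rack row for the middle pin (fixed): two wooden rails 96 mm long, as long as its shank, each 14 mm wide, 24 mm high, with a 22 mm lane between them, open at both ends. Origin: on the lane's floor (the plank's top), middle of the lane's mouth. y axis points out of the mouth, away from the rails (they run from y = 0 to -96 mm), x across, z up.
- middle_row_strap (a point): Middle of the underside of the fixed dark strap that bridges the inner end of the middle row's lane: 24 mm above the lane's floor, 5 mm thick, over y = -96 to -68 mm of the row; the rest of the lane is open above.
- long_pin: The long pin: steel, lying flat, T-shaped from above. Square shank 16 x 16 mm, 126 mm long, then a cross head 36 mm wide, 24 mm long, 16 mm thick; 150 mm overall, about 360 g. Origin: on the underside, under the middle of the tip's end face. y axis runs from tip to head (shank y 0 to 126, head 126 to 150 mm), x across, z up.
- long_pin_shoulder (a point): Point on the long pin's centre line, 8 mm above its underside, where shank meets head, 126 mm from the tip. Pin fully home: this point 8 mm straight above the origin of long_row, pin y axis along the row's y axis, head outside against the rail ends.
- long_row: Rack row for the long pin (fixed): two wooden rails 126 mm long, as long as its shank, each 14 mm wide, 24 mm high, with a 22 mm lane between them, open at both ends. Origin: on the lane's floor (the plank's top), middle of the lane's mouth. y axis points out of the mouth, away from the rails (they run from y = 0 to -126 mm), x across, z up.
- long_row_strap (a point): Middle of the underside of the fixed dark strap that bridges the inner end of the long row's lane: 24 mm above the lane's floor, 5 mm thick, over y = -126 to -98 mm of the row; the rest of the lane is open above.
- rack: Rack plank (fixed): plywood 270 (x) x 210 (y) x 6 mm, carrying the three rows side by side, 85 mm apart in x, in any order, all mouths at its y = +40 mm facing its +y; 65 mm of bare plank in front of them. Origin: centre of its underside.
- shelter: Fixed corrugated sheet 230 (x) x 130 (y) mm on two blocks 30 mm wide at its x ends (170 mm clear between). Underside 40 mm, ridges' top 52 mm above the board. Origin: on the board, middle of the open front, which faces its -y; sheet over y 0 to 130 mm. One pin's head is under it, 30 to 60 mm of tip sticking out; the other two lie in the open, tips towards the rack.
- jar: Green twist-cap plastic jar, 68 mm across, 95 mm tall, loose bystander; origin centre of its underside.
- saucer: Brown clay saucer, 110 mm across, 18 mm tall, loose bystander; origin centre of its underside.
- tin: Small steel grease tin, 47 mm across, 62 mm tall, loose bystander; origin centre of its underside.
- measuring_cup: Stainless measuring cup lying on its side, 60 mm across and long, flat handle about 75 mm long, loose bystander; origin under the middle of its barrel.
- trowel: Steel trowel lying flat, about 305 mm long, blade 75 mm wide, loose bystander; origin at the blade end of the handle.
- hammer: Hammer lying flat, about 300 mm long, loose bystander; origin on its underside near the middle.
Not all that is in view belongs to the job. What is shaped like the middle_pin but blue, orange or purple is not meant.

How it is judged:
At the end, for the whole second after the job is handed in: Each pin lies flat and at rest in the row of its own length, within 0.15 rad of the lane's direction, its shoulder within 6 mm of the middle of the lane's mouth along and across the lane and within 5 mm of its height when flat. Bystanders have shifted no more than 20 mm (x of short_pin_shoulder in the frame of short_row between -0.006 and 0.006 m and y of short_pin_shoulder in the frame of short_row between -0.006 and 0.006 m and z of short_pin_shoulder in the frame of short_row between 0.003 and 0.013 m and angle between the y axis of short_pin and the y axis of short_row, either way round below 0.15 rad and linear speed of each of short_pin, middle_pin, long_pin below 0.02 m/s and x of middle_pin_shoulder in the frame of middle_row between -0.006 and 0.006 m and y of middle_pin_shoulder in the frame of middle_row between -0.006 and 0.006 m and z of middle_pin_shoulder in the frame of middle_row between 0.003 and 0.013 m and angle between the y axis of middle_pin and the y axis of middle_row, either way round below 0.15 rad and x of long_pin_shoulder in the frame of long_row between -0.006 and 0.006 m and y of long_pin_shoulder in the frame of long_row between -0.006 and 0.006 m and z of long_pin_shoulder in the frame of long_row between 0.003 and 0.013 m and angle between the y axis of long_pin and the y axis of long_row, either way round below 0.15 rad); the robot touches nothing.
It fails at once if a bystander (jar, saucer, tin, measuring cup, trowel, hammer) is shifted by more than 20 mm (distance of any of jar, saucer, tin, measuring_cup, trowel, hammer from where it was at the start of the episode above 0.02 m).
It also fails if it takes over 72 s, if anything falls off the work surface, if the arm or the gripper's body presses on something with over 40 N, if the wrist force passes 120 N, or if a joint passes its speed limit or range.

## Robot

A 6-joint arm with a two-finger parallel gripper is mounted at the origin on the work surface. World frame = base frame: x ahead of the robot, y to its left, z up, the work surface at z = 0. Lengths are in m, angles in rad, forces in N, time in s.
With the tool pointing down it reaches from about 0.225 to 0.725 m from the base axis. Payload 3.1 kg.
Tool frame: the origin (TCP) lies midway between the tips of the shut fingers; the grasp point (between the pads) lies 19 mm behind it (arm.grasp_offset is the distance from the TCP to the grasp point, in m); x points along the fingers, z is the direction in which the jaws open and shut, and the axes are right-handed (so a half turn about x gives the same grasp; the last joint's range is limited). The gripper opens to 85 mm and grips with 20 to 120 N. Pads are 22 mm wide; open, the fingers measure 114 mm over their backs; the gripper's body (76 mm by 85 mm) begins 54 mm behind the grasp point. The pads swing forward as they close: fully open they stand 13 mm farther back than shut.
Start: joints at [-1.413, 0.048, 0.099, 1.622, 0, 1.443], TCP at [0.148, -0.504, 0.231] pointing down, gripper open.
Joint ranges: [-2.91, 2.91], [-0.99, 1.94], [-1.21, 1.42], [-2.12, 2.29], [-1.49, 1.47], [-3.14, 3.14]. Speed limits (rad/s): [2.79, 2.79, 3.14, 3.14, 3.14, 3.14].

## Interface

Orientations are given as a unit quaternion [w, x, y, z].
In Python, from station import telemetry, get_image, camera_params, arm gives the robot as it stands.
- The arm moves only by the tool carry_out, never from a script. Its argument "plan" is a list of rows, each a list of 3 entries, a list of its own where there are three numbers: the turn, a rotation vector about the tool's x, y, z in rad, then the shift along the tool's x, y, z in cm, then the closure, from 0 (fully open) to 1 (shut). A call has 1 to 20 rows; each row shifts and turns the pose as measured when the row begins, along the tool's axes as they then stand; what a row does not reach is not made up. A row lasts 1/8 s, in which the tool goes at most 62.5 mm and 10.7 degrees, less where a joint would pass 70% of its speed; a pose out of reach is approached as far as the arm can. A call with a gripper value outside its range is refused whole. The fingers move at their own pace and stop on an object; "force" is the grip in N (left out, the last holds). Time passes only in rows, so rows that do not move let the fingers close. It gives the time, the measured TCP pose, the force and the opening at its end, in the units of the state.
- telemetry.observe(): the state, without advancing time (a new reading comes with each control period).
- get_image(name): name is "side" or "top" or "wrist"; returns the picture (384x512x3 uint8, blue, green, red); there is no depth.
- camera_params(name): a dict with "K" (3x3 intrinsics, pixels), "dist_coeffs" ([k1, k2, p1, p2, k3] as OpenCV has them; the pictures are not rectified), "camera_from_world" (4x4, takes a point from world to camera coordinates); the wrist camera has in their place "hand_eye" (4x4, takes a point from camera to tool coordinates, whose origin is the TCP and whose axes are the tool frame's). Camera axes: x right, y down, z forward; pixel columns grow to the right and rows downward; lengths in m; the calibration is good to about 2 mm. A picture is of the moment at which its call begins: read the wrist's pose just before it. camera_params takes no time and is no camera call.
- arm.sign_off(): hands the job in, once; it reports no verdict.
The state is a dict: "time_s": time; "joints": joint angles; "qd": joint speeds; "joint_efforts": joint torques, N m; "tool_pos": TCP position; "ee_rot": TCP orientation; "wrist_force": force on the tool from outside, world axes, zero at the start; "torque": the same for the moment, N m; "grip_width": finger opening in m.
Only numpy, scipy, OpenCV 4.12 (cv2) and the standard library are available. Lean on these libraries where they do the work, as an engineer would, in place of code of your own. Each camera call takes 0.05 s, during which the arm holds its last target.

## Working session

There is one attempt and no reset: what is moved stays moved. The work goes in short steps, Python scripts to look and compute and a tool call to move; the robot and the scene stay as the last step left them, time stands still between calls to the robot, and variables do not carry over. Pictures are saved under pics/ and viewed, and the job is handed in when it is done.

Besides the shell and the picture viewer there is one more tool, called after ">>>" as name([rows], argument=value, ...), one row to a line, values as JSON. carry_out: Moves the arm, as the interface text tells. Its arguments: {"type":"object","properties":{"plan":{"type":"array","items":{"type":"array"}},"force":{"type":"number"}},"required":["plan"]}

```bash
mkdir -p pics; ls; python3 - <<'E'
from station import telemetry, get_image, camera_params, arm
import cv2
print(telemetry.observe())
for n in ("side","top","wrist"):
    cv2.imwrite(f"pics/{n}0.png",get_image(n)); print(n,camera_params(n))
print(arm.grasp_offset)
E
```

```text
pics
{'time_s': 0.0, 'joints': array([-1.41280426e+00,  4.87229453e-02,  9.75479019e-02,  1.62199500e+00,
       -1.85293389e-05,  1.44300597e+00]), 'qd': array([ 6.24156058e-04,  9.54753691e-04, -1.46446375e-04,  8.75098766e-04,
       -1.14953534e-04, -8.02408178e-05]), 'joint_efforts': array([-1.06734860e-03, -3.38779163e+01,  3.20016968e+01,  2.01785011e-02,
       -2.16759972e-04, -1.00280504e-07]), 'tool_pos': array([ 0.14788942, -0.50308595,  0.23010659]), 'ee_rot': array([ 0.56549965,  0.42428087,  0.56671342, -0.42312148]), 'wrist_force': array([-0.39460791, -1.23460725,  0.3602192 ]), 'torque': array([-0.00757222, -0.05434057,  0.01583795]), 'grip_width': 0.08526530895516438}
side {'K': array([[447.64270881,   0.        , 252.4526757 ],
       [  0.        , 447.64270881, 190.10976253],
       [  0.        ,   0.        ,   1.        ]]), 'dist_coeffs': array([-0.05286985,  0.        ,  0.        ,  0.        ,  0.        ]), 'camera_from_world': array([[ 9.82929665e-01, -1.83978242e-01,  1.13111732e-03,
        -5.48415849e-01],
       [-9.72569473e-02, -5.24808057e-01, -8
[... 741 characters left out ...]
    [ 0.00000000e+00,  0.00000000e+00,  0.00000000e+00,
         1.00000000e+00]])}
wrist {'K': array([[321.46175693,   0.        , 258.3861955 ],
       [  0.        , 321.46175693, 192.8663824 ],
       [  0.        ,   0.        ,   1.        ]]), 'dist_coeffs': array([-0.01842991,  0.        ,  0.        ,  0.        ,  0.        ]), 'hand_eye': array([[ 5.62266706e-04, -3.27993671e-01,  9.44679753e-01,
        -1.41804470e-01],
       [-2.38686208e-04, -9.44679920e-01, -3.27993586e-01,
         8.43025053e-02],
       [ 9.99999813e-01, -4.10621550e-05, -6.09449632e-04,
         2.81476745e-04],
       [ 0.00000000e+00,  0.00000000e+00,  0.00000000e+00,
         1.00000000e+00]])}
0.0187
```

View pics/top0.png

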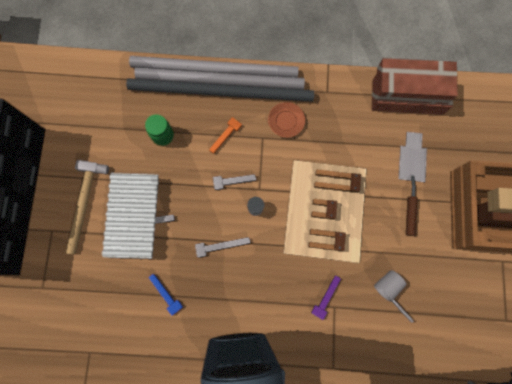

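View pics/side0.png

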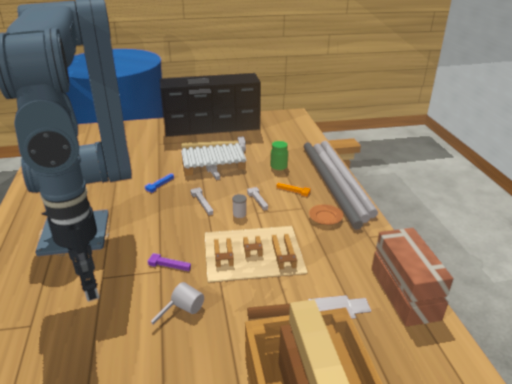

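View pics/wrist0.png

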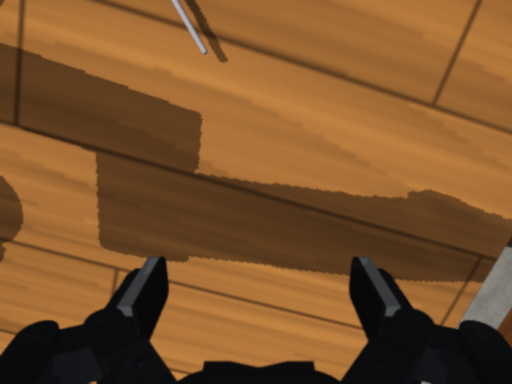

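The top view shows three steel pins: A at (235,181), B at (223,247), and C with its tip at (173,218) under the sheet. Three things could be mistaken for them: orange (226,135), blue (166,294) and purple (327,297). The rack is at (327,211), with row mouths facing left (+y) and straps at the right ends of the lanes. I'll check with a close crop.

```bash
cat > h.py <<'E'
import numpy as np, cv2
from station import telemetry, get_image, camera_params, arm
from scipy.spatial.transform import Rotation as R
def rot(q): return R.from_quat([q[1],q[2],q[3],q[0]]).as_matrix()
def cam(name,state=None):
    p=camera_params(name)
    if name=="wrist":
        T=np.eye(4);T[:3,:3]=rot(state["ee_rot"]);T[:3,3]=state["tool_pos"]
        W=T@p["hand_eye"]; C=np.linalg.inv(W)
    else: C=p["camera_from_world"]
    return p["K"],p["dist_coeffs"],C
def back(px,z,c):
    K,d,C=c
    px=np.atleast_2d(np.array(px,float))
    n=cv2.undistortPoints(px[:,None],K,d)[:,0]
    Rm=C[:3,:3];o=-Rm.T@C[:3,3]
    r=np.c_[n,np.ones(len(n))]@Rm
    return o+r*((z-o[2])/r[:,2])[:,None]
def proj(P,c):
    K,d,C=c
    return cv2.projectPoints(np.atleast_2d(np.array(P,float)),cv2.Rodrigues(C[:3,:3])[0],C[:3,3],K,d)[0][:,0]
E
python3 - <<'E'
import cv2
im=cv2.imread("pics/top0.png")
cv2.imwrite("pics/c1.png",cv2.resize(im[155:275,95:275],None,fx=4.4,fy=4.4,interpolation=cv2.INTER_CUBIC))
cv2.imwrite("pics/c2.png",cv2.resize(im[155:270,275:375],None,fx=5,fy=5,interpolation=cv2.INTER_CUBIC))
E
```

```text
(no output)
```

View pics/c1.png

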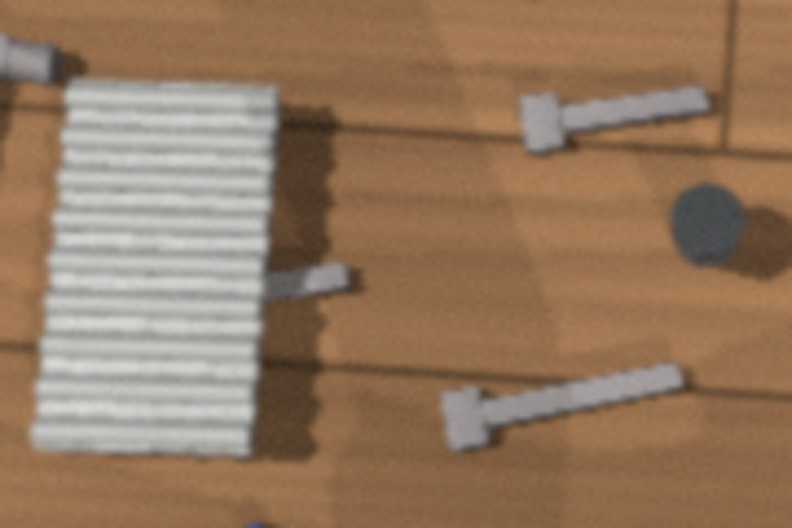

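View pics/c2.png

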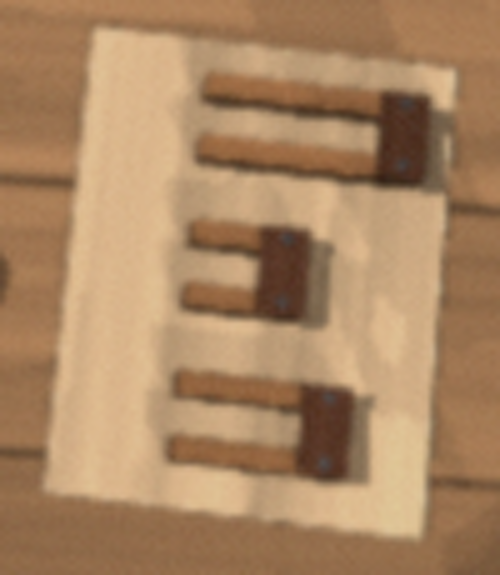

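The crop confirms the choice: A and B are steel in the open and C's tip sticks out of the sheet. The rack rows from top to bottom are long, short and middle. Next I'll measure them.

```bash
cat > m.py <<'E'
from h import *
im=cv2.imread("pics/top0.png");c=cam("top")
def p1(u,v): return (95+u/4.4-.39,155+v/4.4-.39)
def p2(u,v): return (275+u/5-.4,155+v/5-.4)
np.set_printoptions(precision=4,suppress=True)
for n,h,t in(("A",p1(521,127),p1(708,98)),("B",p1(446,424),p1(684,375)),("C",p1(265,285),p1(347,278))):
    q=back([h,t],.016,c); print(n,q[:,:2].tolist(),np.linalg.norm(q[1]-q[0]),np.degrees(np.arctan2(*(q[1]-q[0])[[1,0]])))
# plank corners z=.006
q=back([p2(93,28),p2(456,67),p2(424,538),p2(45,490)],.006,c);print("plank",q[:,:2].tolist(),np.linalg.norm(q-np.roll(q,-1,0),axis=1),q.mean(0))
ax=(q[0]-q[1]+q[3]-q[2]);ay=ax[:2]/np.linalg.norm(ax[:2]);print("y axis",ay,np.degrees(np.arctan2(ay[1],ay[0])))
# mouth rail corners top z=.03
m=[p2(205,73),p2(201,103),p2(199,134),p2(195,163),p2(190,221),p2(187,249),p2(183,284),p2(180,312),p2(175,371),p2(172,399),p2(169,435),p2(166,463)]
q=back(m,.03,c);print(q[:,:2])
s=back([p1(278,88),p1(67,80),p1(32,448),p1(250,455)],.05,c);print("shelter",s[:,:2])
E
python3 m.py
```

```text
A [[0.5776526034881451, 0.13345451017013205], [0.6049304813665272, 0.01410183888684036]] 0.12243015463522623 -77.12624515738656
B [[0.3850719179422306, 0.16394208598053], [0.4252579265193401, 0.01754706615715715]] 0.1518104644431511 -74.65017636478936
C [[0.46465608167789185, 0.28635760579769365], [0.4724667436318668, 0.23517397018473896]] 0.05177616241784433 -81.32355643385631
plank [[0.6641162606466415, -0.09158500919859815], [0.6545360743428199, -0.30090532773280243], [0.3855536017491503, -0.2866628841254924], [0.397241731859582, -0.07750749516125804]] [0.2095 0.2694 0.2095 0.2672] [ 0.5254 -0.1892  0.006 ]
y axis [0.0508 0.9987] 87.09054273766517
[[ 0.6352 -0.1541]
 [ 0.6176 -0.1525]
 [ 0.5996 -0.1521]
 [ 0.5828 -0.1505]
 [ 0.5495 -0.149 ]
 [ 0.5336 -0.1479]
 [ 0.5138 -0.1464]
 [ 0.498  -0.1454]
 [ 0.4652 -0.1439]
 [ 0.4497 -0.1428]
 [ 0.43   -0.142 ]
 [ 0.4147 -0.1409]]
shelter [[0.5852 0.2845]
 [0.5815 0.4164]
 [0.3533 0.4064]
 [0.3572 0.2757]]
```

```bash
cat >> h.py <<'E'
np.set_printoptions(precision=4,suppress=True)
def plan(pos,jaw_deg,s=None):
    """numbers for: turn to tool-down with jaw axis (tool z) at jaw_deg (mod 180), then shift."""
    s=s or telemetry.observe(); Rm=rot(s["ee_rot"])
    best=None
    for a in (jaw_deg,jaw_deg+180):
        a=np.radians(a); z=np.array([np.cos(a),np.sin(a),0]); x=np.array([0,0,-1.]); T=np.c_[x,np.cross(z,x),z]
        rv=R.from_matrix(Rm.T@T).as_rotvec()
        if best is None or np.linalg.norm(rv)<np.linalg.norm(best[0]): best=(rv,T)
    rv,T=best; d=np.array(pos)-s["tool_pos"]
    print("pos",s["tool_pos"],"jaw",np.degrees(np.arctan2(Rm[1,2],Rm[0,2])),"t",s["time_s"],"w",s["grip_width"],"F",s["wrist_force"])
    print("turn",rv,"deg",np.degrees(np.linalg.norm(rv)),"shift_cm(now axes)",Rm.T@d*100,"shift_cm(after turn)",T.T@d*100)
E
python3 - <<'E'
from h import *
s=telemetry.observe();print(rot(s["ee_rot"]))
plan([.53,-.05,.23],0)
plan([.53,-.05,.23],-2.9)
E
```

```text
[[-0.0003  0.9594  0.2819]
 [ 0.0018  0.2819 -0.9594]
 [-1.      0.0002 -0.0019]]
pos [ 0.1479 -0.5032  0.2304] jaw -73.62683817874958 t 0.15 w 0.08532070525392238 F [-1.1852 -0.0545 -0.4166]
turn [-1.285  -0.0014 -0.0014] deg 73.62691772158244 shift_cm(now axes) [  0.1109  49.4355 -32.713 ] shift_cm(after turn) [ 0.0385 45.322  38.2091]
pos [ 0.1479 -0.5032  0.2304] jaw -73.62683817874958 t 0.15 w 0.08532070525392238 F [-1.1852 -0.0545 -0.4166]
turn [-1.2344 -0.0015 -0.0013] deg 70.72692138641632 shift_cm(now axes) [  0.1109  49.4355 -32.713 ] shift_cm(after turn) [ 0.0385 47.197  35.8672]
```

>>> carry_out([
  [[-0.176,0,0],[0,0,0],0],
  [[-0.176,0,0],[0,0,0],0],
  [[-0.176,0,0],[0,0,0],0],
  [[-0.176,0,0],[0,0,0],0],
  [[-0.176,0,0],[0,0,0],0],
  [[-0.176,0,0],[0,0,0],0],
  [[-0.176,0,0],[0,0,0],0],
  [[0,0,0],[0,4,4],0],
  [[0,0,0],[0,4,4],0],
  [[0,0,0],[0,4,4],0],
  [[0,0,0],[0,4,4],0],
  [[0,0,0],[0,4,4],0],
  [[0,0,0],[0,4,4],0],
  [[0,0,0],[0,4,4],0],
  [[0,0,0],[0,4,4],0],
  [[0,0,0],[0,4,4],0],
  [[0,0,0],[0,0,0],0],
  [[0,0,0],[0,0,0],0],
])

```text
time_s: 2.4
tool_pos: [0.5216, -0.1349, 0.2237]
ee_rot: [0.705, 0.009, 0.709, -0.001]
wrist_force: [-0.0, -0.5, 0.3]
grip_width: 0.0854
```

```bash
python3 - <<'E'
from h import *
s=telemetry.observe();cv2.imwrite("pics/w1.png",get_image("wrist"))
np.save("s1.npy",s,allow_pickle=True)
plan([.53,-.12,.23],-2.9)
E
```

```text
pos [ 0.5215 -0.135   0.2237] jaw -0.8549773665886379 t 2.45 w 0.08517591068606552 F [ 0.3882 -0.4397 -0.2356]
turn [ 0.0357 -0.0054 -0.0128] deg 2.192658463770034 shift_cm(now axes) [-0.6182  1.5215  0.827 ] shift_cm(after turn) [-0.6335  1.5421  0.7758]
```

View pics/w1.png

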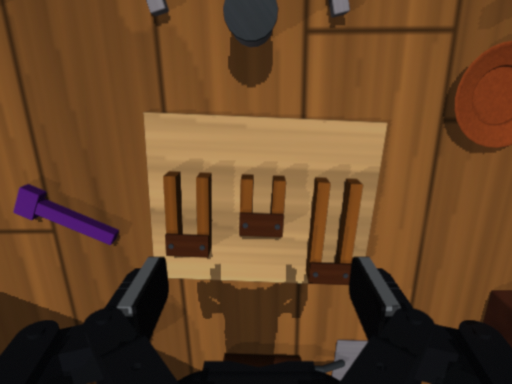

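The wrist view shows the rack, with the plank from (145,113) to (386,123) and mouths at v≈175. The tips of the two open pins are visible at (157,8) and (340,8). I'll zoom in on the rack.

```bash
python3 - <<'E'
import cv2
im=cv2.imread("pics/w1.png")
cv2.imwrite("pics/w1c.png",cv2.resize(im[100:290,135:395],None,fx=3,fy=3,interpolation=cv2.INTER_CUBIC))
E
```

```text
(no output)
```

View pics/w1c.png

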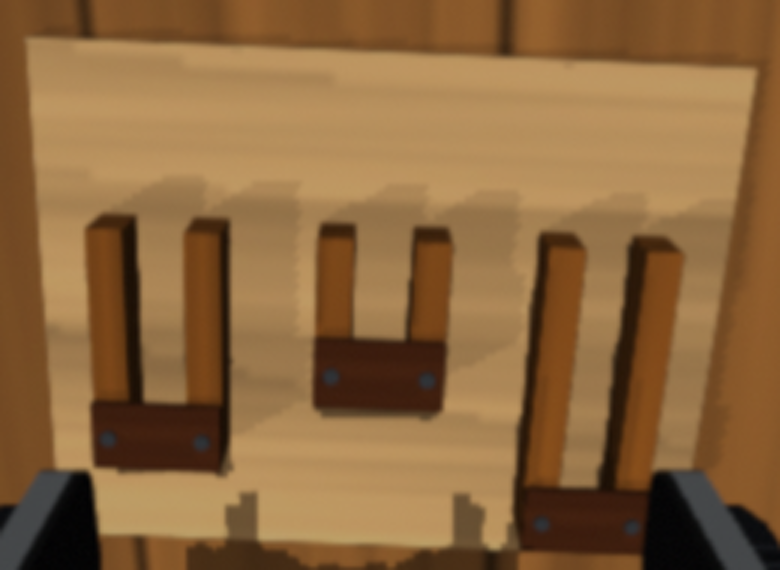

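```bash
cat > fit.py <<'E'
from h import *
from scipy.optimize import least_squares
s=np.load("s1.npy",allow_pickle=True).item(); cw=cam("wrist",s); ct=cam("top")
def pw(u,v): return (135+u/3-.33,100+v/3-.33)
def p2(u,v): return (275+u/5-.4,155+v/5-.4)
L=[];W=[];T=[]
for cx in(-85,0,85):
    for e in(-25,-11,11,25): L.append((cx+e,40,30))
L+= [(-135,105,6),(135,105,6)]
W=[pw(*a) for a in[(88,228),(124,229),(186,232),(223,233),(319,237),(354,237),(414,241),(451,242),(541,246),(584,247),(634,250),(682,252),(27,38),(756,68)]]
Lt=[];
for cx in(85,0,-85):
    for e in(25,11,-11,-25): Lt.append((cx+e,40,30))
Lt+=[(135,105,6),(135,-105,6),(-135,-105,6),(-135,105,6)]
T=[p2(*a) for a in[(205,73),(201,103),(199,134),(195,163),(190,221),(187,249),(183,284),(180,312),(175,371),(172,399),(169,435),(166,463),(93,28),(456,67),(424,538),(45,490)]]
def w(L,p):
    L=np.array(L)/1000; c,s_=np.cos(p[2]),np.sin(p[2])
    return np.c_[p[0]+c*L[:,0]-s_*L[:,1],p[1]+s_*L[:,0]+c*L[:,1],L[:,2]]
fw=lambda p:(proj(w(L,p),cw)-W).ravel()
ft=lambda p:(proj(w(Lt,p),ct)-T).ravel()
for n,f in(("wrist",fw),("top",ft),("both",lambda p:np.r_[fw(p),2*ft(p)])):
    r=least_squares(f,[.525,-.19,-.05]); print(n,r.x,np.degrees(r.x[2]),np.abs(r.fun).max(),np.sqrt(np.mean(r.fun**2)))
    print(w([(85,40,6),(0,40,6),(-85,40,6)],r.x))
    if n=="top" : print(r.fun.reshape(-1,2))
E
python3 fit.py
```

```text
wrist [ 0.5224 -0.1892 -0.055 ] -3.149080838658152 4.428703162468253 1.334967540292285
[[ 0.6094 -0.1539  0.006 ]
 [ 0.5246 -0.1493  0.006 ]
 [ 0.4397 -0.1446  0.006 ]]
top [ 0.5229 -0.1877 -0.0524] -3.002384901376637 1.2938392457283783 0.5291125679922246
[[ 0.6099 -0.1522  0.006 ]
 [ 0.525  -0.1477  0.006 ]
 [ 0.4401 -0.1433  0.006 ]]
[[-0.2248  0.1087]
 [ 0.1281 -1.1126]
 [-0.177   0.24  ]
 [ 0.1729 -0.7258]
 [ 0.042  -0.1422]
 [ 0.1874 -0.8286]
 [ 0.2705 -0.0597]
 [ 0.4125 -0.6849]
 [ 0.2617  0.0602]
 [ 0.3989 -0.4775]
 [ 0.2687  0.3301]
 [ 0.4021 -0.1399]
 [-0.5948  0.2678]
 [-0.4637  0.7567]
 [-0.4486  1.0686]
 [-0.6963  1.2938]]
both [ 0.5226 -0.1886 -0.0536] -3.0693304216614594 4.657026556080609 1.2776686316093353
[[ 0.6096 -0.1532  0.006 ]
 [ 0.5248 -0.1486  0.006 ]
 [ 0.4399 -0.1441  0.006 ]]
```

>>> carry_out([
  [[0.036,-0.005,-0.012],[-0.4,5,-0.8],0],
  [[0,0,0],[0,5,-0.8],0],
  [[0,0,0],[0,5,-0.8],0],
  [[0,0,0],[0,5,-0.8],0],
  [[0,0,0],[0,5,-0.8],0],
  [[0,0,0],[0,4,-0.8],0],
  [[0,0,0],[0,0,0],0],
  [[0,0,0],[0,0,0],0],
])

```text
time_s: 3.45
tool_pos: [0.4859, 0.152, 0.2287]
ee_rot: [0.707, 0.026, 0.706, -0.027]
wrist_force: [0.4, 0.2, 0.3]
grip_width: 0.0854
```

```bash
python3 - <<'E'
from h import *
s=telemetry.observe();im=get_image("wrist");cv2.imwrite("pics/w2.png",im)
np.save("s2.npy",s,allow_pickle=True)
plan([.53,-.12,.23],-2.9)
cv2.imwrite("pics/w2b.png",cv2.resize(im,(800,600),interpolation=cv2.INTER_CUBIC))
E
```

```text
pos [0.486  0.1519 0.2288] jaw -4.384205387750624 t 3.5 w 0.08515321396517403 F [ 0.0572 -0.0831  0.4185]
turn [-0.0259  0.0016  0.0012] deg 1.4888672326184973 shift_cm(now axes) [ -0.0807 -26.7743   6.4702] shift_cm(after turn) [ -0.1242 -26.9328   5.7743]
```

View pics/w2b.png

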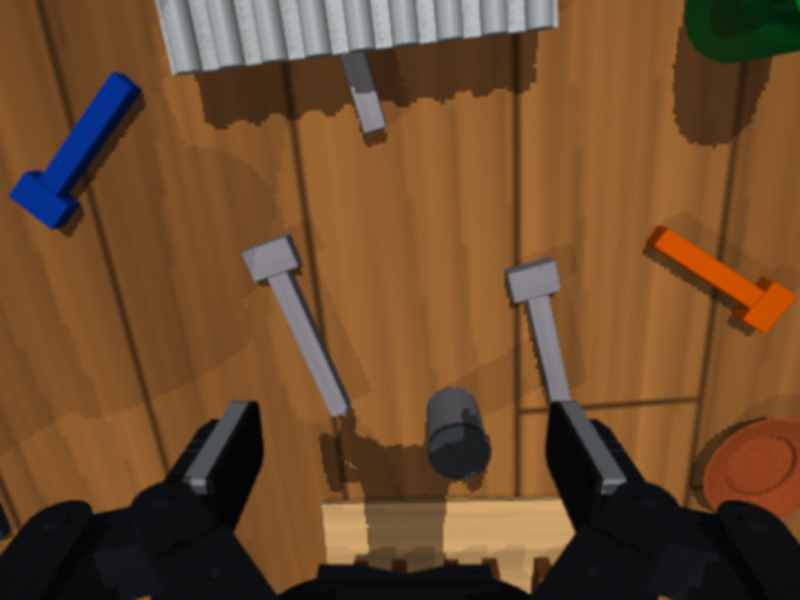

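```bash
python3 - <<'E'
import cv2
im=cv2.imread("pics/w2.png")
a=cv2.resize(im[140:280,145:235],None,fx=4,fy=4,interpolation=cv2.INTER_CUBIC)
b=cv2.resize(im[140:280,305:395],None,fx=4,fy=4,interpolation=cv2.INTER_CUBIC)
cv2.imwrite("pics/w2c.png",cv2.hconcat([a,b]))
E
```

```text
(no output)
```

View pics/w2c.png

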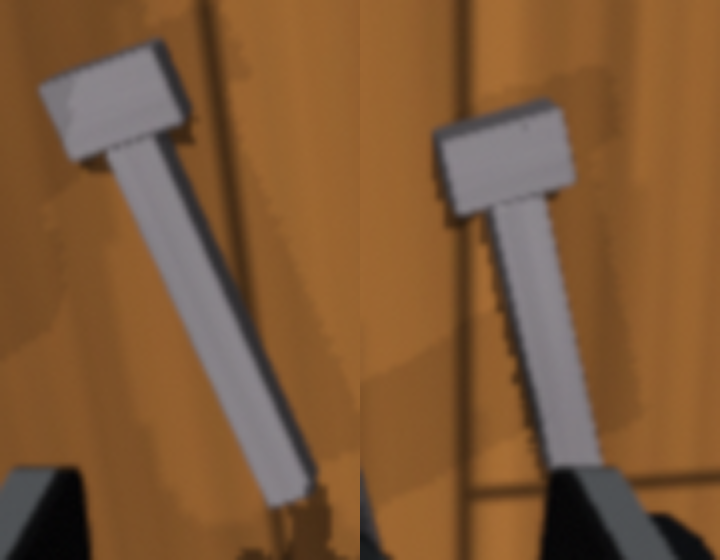

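```bash
cat > pins.py <<'E'
from h import *
from scipy.optimize import least_squares
s=np.load("s2.npy",allow_pickle=True).item(); cw=cam("wrist",s); ct=cam("top")
pa=lambda u,v:(145+u/4-.375,140+v/4-.375)
pb=lambda u,v:(305+(u-360)/4-.375,140+v/4-.375)
def w(L,p):
    L=np.array(L)/1000; c,s_=np.cos(p[2]),np.sin(p[2])
    return np.c_[p[0]+c*L[:,0]-s_*L[:,1],p[1]+s_*L[:,0]+c*L[:,1],L[:,2]]
def fit(L,W,c,p0):
    r=least_squares(lambda p:(proj(w(L,p),c)-W).ravel(),p0); return r.x,np.abs(r.fun).max()
# local origin = shoulder: head y 0..24
def model(n): return [(-18,24,16),(18,24,16),(18,0,16),(-18,0,16),(-8,0,16),(8,0,16)]+([(-8,-n,16),(8,-n,16)] if n else [])
B=[pa(*a) for a in[(41,89),(153,49),(185,122),(77,160),(110,152),(158,134),(274,506),(312,490)]]
A=[pb(*a) for a in[(438,138),(558,108),(575,183),(458,214),(491,208),(545,196)]]
for n,L,W in(("B",model(126),B),("B96",model(96),B),("A",model(0),A)):
    p,e=fit(L,W,cw,[.45,.12,.2]); print(n,p,np.degrees(p[2]),"err",e,"headmid",w([(0,12,0)],p))
E
python3 pins.py
python3 - <<'E'
from h import *
c=cam("top");p1=lambda u,v:(95+u/4.4-.39,155+v/4.4-.39)
for n,pts in(("A",[(541,123),(707,98)]),("B",[(466,419),(683,376)])):
    q=back([p1(*x) for x in pts],.016,c); print(n,q[:,:2])
q=back([p1(706,225)],.062,c);print("tin",q)
E
```

```text
B [0.392  0.1417 0.2636] 15.10585720664447 err 1.6211392151490713 headmid [[0.3889 0.1533 0.    ]]
B96 [0.3934 0.1362 0.2859] 16.383324233876518 err 15.31877132659244 headmid [[0.39   0.1477 0.    ]]
A [0.5822 0.1096 0.2068] 11.847120210123885 err 0.9489150151766239 headmid [[0.5798 0.1213 0.    ]]
A [[0.5812 0.1208]
 [0.6049 0.0147]]
B [[0.389  0.1518]
 [0.4246 0.0181]]
tin [[0.5138 0.0098 0.062 ]]
```

```bash
python3 -c "
from h import *
plan([.389,.1525,.10],15.1)"
```

```text
pos [0.486  0.1519 0.2288] jaw -4.384205387750624 t 3.5 w 0.08515321396517403 F [ 0.0572 -0.0831  0.4185]
turn [-0.3401  0.0014  0.0015] deg 19.48461072138676 shift_cm(now axes) [12.8609 -0.666  -9.6929] shift_cm(after turn) [12.8758  2.5833 -9.3454]
```

>>> carry_out([
  [[-0.17,0,0],[0,0,0],0],
  [[-0.17,0,0],[0,0,0],0],
  [[0,0,0],[3.2,0.65,-2.34],0],
  [[0,0,0],[3.2,0.65,-2.34],0],
  [[0,0,0],[3.2,0.65,-2.34],0],
  [[0,0,0],[3.2,0.65,-2.34],0],
  [[0,0,0],[0,0,0],0],
  [[0,0,0],[0,0,0],0],
], force=100)

```text
time_s: 4.5
tool_pos: [0.3909, 0.1399, 0.0981]
ee_rot: [0.704, -0.09, 0.699, 0.087]
wrist_force: [1.1, -0.6, 1.0]
grip_width: 0.0853
```

```bash
python3 - <<'E'
from h import *
plan([.389,.1525,.004],15.1)
s=telemetry.observe();im=get_image("wrist");cv2.imwrite("pics/w3.png",im)
E
```

```text
pos [0.3909 0.1399 0.0981] jaw 14.45295950718623 t 4.5 w 0.08526047190245907 F [ 1.1084 -0.564   1.0423]
turn [-0.0113  0.0052  0.005 ] deg 0.7685029198419353 shift_cm(now axes) [9.4016 1.3145 0.0842] shift_cm(after turn) [9.4075 1.2659 0.1475]
```

View pics/w3.png

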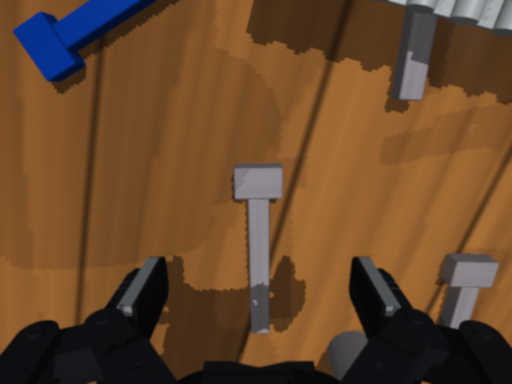

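The pin is centred between the fingers, with its head at (258,183) and its axis vertical in the image. I'll go down and grip.

>>> carry_out([
  [[-0.011,0.005,0.005],[3,1.27,0.15],0],
  [[0,0,0],[3,0,0],0.2],
  [[0,0,0],[2,0,0],0.3],
  [[0,0,0],[0,0,0],0.3],
])

```text
time_s: 5.05
tool_pos: [0.4036, 0.1541, 0.0272]
ee_rot: [0.709, -0.091, 0.693, 0.092]
wrist_force: [-0.3, 0.4, 0.7]
grip_width: 0.0598
```

```bash
python3 - <<'E'
from h import *
plan([.389,.1525,.004],15.1)
E
```

```text
pos [0.4036 0.1541 0.0272] jaw 14.92234693126911 t 5.05 w 0.05982673812643528 F [-0.3071  0.3542  0.7483]
turn [-0.0031  0.0215  0.0014] deg 1.2455125320038134 shift_cm(now axes) [ 2.2857  0.223  -1.502 ] shift_cm(after turn) [ 2.3178  0.2243 -1.4519]
```

>>> carry_out([
  [[0,0.021,0],[0,0.22,-1.45],0.3],
  [[0,0,0],[0,0,0],0.3],
])

```text
time_s: 5.3
tool_pos: [0.3918, 0.1529, 0.0307]
ee_rot: [0.703, -0.092, 0.699, 0.091]
wrist_force: [-0.0, 0.1, 0.2]
grip_width: 0.0597
```

```bash
python3 - <<'E'
from h import *
plan([.389,.1525,.004],15.1)
E
```

```text
pos [0.3918 0.1529 0.0307] jaw 14.880605136807706 t 5.3 w 0.059695657776139194 F [-0.0469  0.1228  0.1775]
turn [-0.0038  0.0051  0.0018] deg 0.38065465259394893 shift_cm(now axes) [ 2.6709  0.0404 -0.2973] shift_cm(after turn) [ 2.6725  0.0369 -0.2835]
```

>>> carry_out([
  [[0,0.006,0],[1.3,0,-0.5],0.3],
  [[0,0.006,0],[1.3,0,-0.2],0.3],
  [[0,0,0],[0,0,0],0.3],
])

```text
time_s: 5.68
tool_pos: [0.3857, 0.1512, 0.0043]
ee_rot: [0.7, -0.092, 0.703, 0.091]
wrist_force: [-0.6, -0.5, -0.7]
grip_width: 0.0599
```

```bash
python3 - <<'E'
from h import *
plan([.389,.1525,.004],15.1)
E
```

```text
pos [0.3857 0.1512 0.0043] jaw 14.884662653745849 t 5.675 w 0.05991076745365855 F [-0.5905 -0.4979 -0.6744]
turn [-0.0038 -0.0048  0.0019] deg 0.3657774164155449 shift_cm(now axes) [0.0277 0.0463 0.3501] shift_cm(after turn) [0.0295 0.045  0.3502]
```

>>> carry_out([
  [[-0.004,-0.005,0.002],[0,0.05,0.35],0.3],
  [[0,0,0],[0,0,0],0.8],
  [[0,0,0],[0,0,0],0.8],
  [[0,0,0],[0,0,0],0.8],
  [[0,0,0],[0,0,0],0.8],
], force=100)

```text
time_s: 6.3
tool_pos: [0.3893, 0.1527, 0.0046]
ee_rot: [0.701, -0.093, 0.701, 0.093]
wrist_force: [-0.3, -0.2, 0.1]
grip_width: 0.0328
```

```bash
python3 - <<'E'
from h import *
plan([.389,.1525,.10],15.1)
E
```

```text
pos [0.3893 0.1527 0.0046] jaw 15.112142612920616 t 6.3 w 0.03280912178356935 F [-0.2527 -0.1984  0.1244]
turn [ 0.0002  0.0005 -0.0003] deg 0.035190367802354024 shift_cm(now axes) [-9.5408 -0.0051 -0.0288] shift_cm(after turn) [-9.5408 -0.0077 -0.0336]
```

>>> carry_out([
  [[0,0,0],[0,0,0],0.9],
  [[0,0,0],[-1.5,0,0],0.9],
  [[0,0,0],[-1.5,0,0],0.9],
  [[0,0,0],[0,0,0],0.9],
])

```text
time_s: 6.8
tool_pos: [0.3884, 0.1528, 0.0357]
ee_rot: [0.7, -0.093, 0.701, 0.093]
wrist_force: [-0.1, -0.6, -3.2]
grip_width: 0.0326
```

```bash
python3 - <<'E'
from h import *
plan([.389,.1525,.10],-3.07)
s=telemetry.observe();im=get_image("wrist");cv2.imwrite("pics/w4.png",im)
cv2.imwrite("pics/s4.png",get_image("side"))
E
```

```text
pos [0.3884 0.1528 0.0357] jaw 15.12449681178699 t 6.8 w 0.03264751282379318 F [-0.1061 -0.6174 -3.1691]
turn [ 0.3176 -0.0014 -0.0011] deg 18.19474444103158 shift_cm(now axes) [-6.4318 -0.0337  0.0453] shift_cm(after turn) [-6.4317 -0.0234  0.0639]
```

View pics/w4.png

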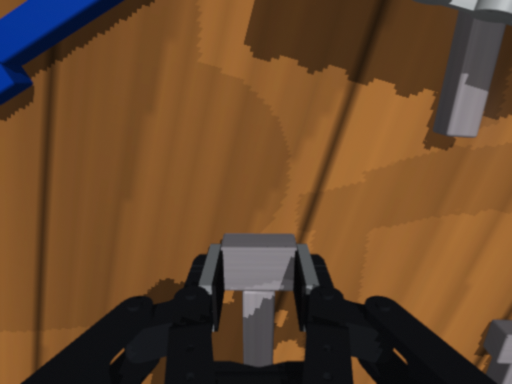

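View pics/s4.png

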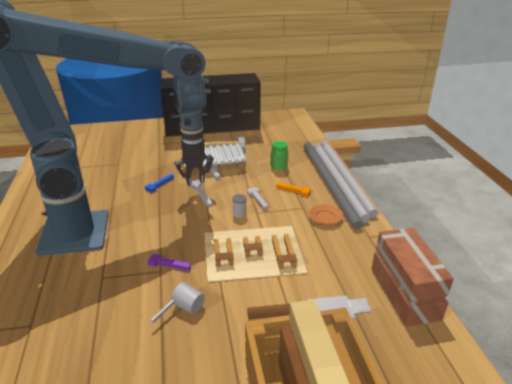

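The pin is held and lifted, and the measured −3.2 N agrees with its weight. Next I'll work out the pin's pose in the tool frame.

```bash
cat >> h.py <<'E'
def tool_back(px,x):
    p=camera_params("wrist");H=p["hand_eye"]
    n=cv2.undistortPoints(np.array(px,float)[:,None],p["K"],p["dist_coeffs"])[:,0]
    r=np.c_[n,np.ones(len(n))]@H[:3,:3].T;o=H[:3,3]
    return o+r*((x-o[0])/r[:,0])[:,None]
E
python3 - <<'E'
from h import *
im=cv2.imread("pics/w4.png");cv2.imwrite("pics/w4c.png",cv2.resize(im[220:384,190:330],None,fx=4,fy=3.6,interpolation=cv2.INTER_CUBIC))
E
```

```text
(no output)
```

View pics/w4c.png

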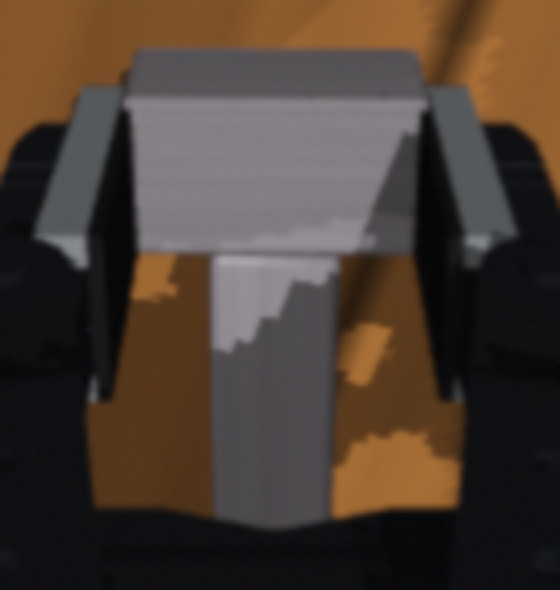

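```bash
python3 - <<'E'
from h import *
f=lambda u,v:(190+u/4-.375,220+v/3.6-.36)
print(tool_back([f(128,98),f(425,98),f(138,252),f(415,252),f(212,258),f(338,258),f(214,510),f(331,510)],-.0114))
E
```

```text
[[-0.0114  0.0131 -0.0171]
 [-0.0114  0.0131  0.0168]
 [-0.0114 -0.0101 -0.0168]
 [-0.0114 -0.01    0.0165]
 [-0.0114 -0.011  -0.0079]
 [-0.0114 -0.011   0.0073]
 [-0.0114 -0.0549 -0.0084]
 [-0.0114 -0.0549  0.0071]]
```

>>> carry_out([
  [[0,0,0],[-2.5,0,0],0.9],
  [[0,0,0],[-2.5,0,0],0.9],
  [[0,0,0],[-2,0,0],0.9],
  [[0.106,0,0],[0,0,0],0.9],
  [[0.106,0,0],[0,0,0],0.9],
  [[0.106,0,0],[0,0,0],0.9],
  [[0,0,0],[0,0,0],0.9],
])

```text
time_s: 7.78
tool_pos: [0.3842, 0.1519, 0.102]
ee_rot: [0.702, 0.022, 0.711, -0.023]
wrist_force: [-1.1, -0.6, -3.5]
grip_width: 0.0332
```

```bash
python3 -c "
from h import *
plan([.6182,.0028,.10],-3.07)"
```

```text
pos [0.3842 0.1519 0.102 ] jaw -3.6060683888218144 t 7.775 w 0.03316482339656239 F [-1.0569 -0.5581 -3.537 ]
turn [-0.0093 -0.0123  0.0016] deg 0.8882461644511421 shift_cm(now axes) [ -0.0748 -13.4101  24.2888] shift_cm(after turn) [  0.2005 -13.6366  24.1617]
```

>>> carry_out([
  [[-0.009,-0.012,0.002],[0,-2,3.5],0.9],
  [[0,0,0],[0,-2,3.5],0.9],
  [[0,0,0],[0,-2,3.5],0.9],
  [[0,0,0],[0,-2,3.5],0.9],
  [[0,0,0],[0,-2,3.5],0.9],
  [[0,0,0],[0,-2,3.5],0.9],
  [[0,0,0],[0,-1.6,3.2],0.9],
  [[0,0,0],[0,0,0],0.9],
  [[0,0,0],[0,0,0],0.9],
])

```text
time_s: 8.9
tool_pos: [0.623, 0.0006, 0.0931]
ee_rot: [0.703, 0.013, 0.711, -0.011]
wrist_force: [-0.2, 0.1, -3.1]
grip_width: 0.0332
```

```bash
python3 -c "
from h import *
plan([.6182,.0028,.03],-3.07)"
```

```text
pos [0.623  0.0006 0.0931] jaw -1.963496949540684 t 8.9 w 0.03319338962877423 F [-0.1655  0.0504 -3.0616]
turn [ 0.0193 -0.011  -0.0025] deg 1.2817109311374588 shift_cm(now axes) [ 6.3192  0.1862 -0.4137] shift_cm(after turn) [ 6.3137  0.1932 -0.4871]
```

>>> carry_out([
  [[0.019,-0.011,-0.002],[1.2,0.2,-0.4],0.9],
  [[0,0,0],[1.2,0,-0.1],0.9],
  [[0,0,0],[1.2,0,-0.1],0.9],
  [[0,0,0],[1.2,0,-0.1],0.9],
  [[0,0,0],[1.2,0,-0.1],0.9],
  [[0,0,0],[0,0,0],0.9],
])

```text
time_s: 9.65
tool_pos: [0.6114, 0.0052, 0.0292]
ee_rot: [0.706, 0.017, 0.708, -0.017]
wrist_force: [-0.7, -0.0, -3.4]
grip_width: 0.0332
```

```bash
python3 -c "
from h import *
plan([.6182,.0028,.0125],-3.07)
im=get_image('top');s=im[140:270,230:390];cv2.imwrite('pics/t5.png',cv2.resize(s,None,fx=5,fy=4.5,interpolation=cv2.INTER_CUBIC))"
```

```text
pos [0.6114 0.0052 0.0292] jaw -2.7740340494675397 t 9.65 w 0.03316168972818849 F [-0.656  -0.008  -3.3921]
turn [ 0.0052 -0.0032 -0.001 ] deg 0.3514674011506098 shift_cm(now axes) [ 1.671  -0.2103  0.6938] shift_cm(after turn) [ 1.6734 -0.205   0.6896]
```

View pics/t5.png

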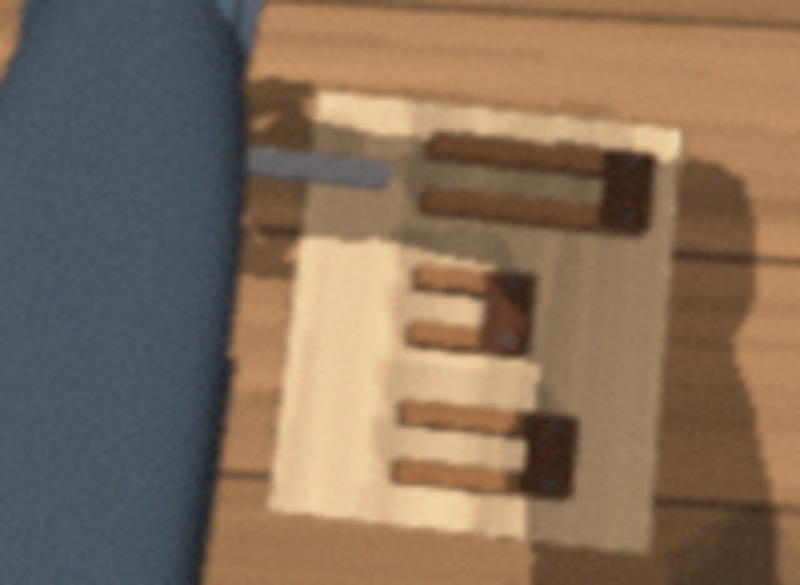

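```bash
cat >> h.py <<'E'
def pintip(L,sh=-.0105,s=None,xo=0):
    s=s or telemetry.observe();Rm=rot(s["ee_rot"]); return s["tool_pos"]+Rm@np.array([-.0034-.008,sh-L,xo]), s["tool_pos"]+Rm@np.array([-.0034-.008,sh,xo])
E
python3 - <<'E'
from h import *
c=cam("top");f=lambda u,v:(230+u/5-.4,140+v/4.5-.39)
print(back([f(388,174),f(389,163),f(389,187),f(250,163)],.0405,c)); print(pintip(.126))
E
```

```text
[[ 0.6047 -0.1304  0.0405]
 [ 0.6118 -0.1306  0.0405]
 [ 0.5965 -0.1313  0.0405]
 [ 0.6066 -0.0531  0.0405]]
(array([ 0.6055, -0.1312,  0.0414]), array([ 0.6116, -0.0054,  0.0415]))
```

```bash
cat >> h.py <<'E'
ROW={"long":(np.array([.6098,-.1530]),.126),"short":(np.array([.5249,-.1484]),.066),"middle":(np.array([.4400,-.1438]),.096)}
TH=np.radians(-3.07)
def rowst(n,sh=-.0105,xo=0):
    o,L=ROW[n];t,h=pintip(L,sh,xo=xo);ex=np.array([np.cos(TH),np.sin(TH)]);ey=np.array([-np.sin(TH),np.cos(TH)])
    for k,p in(("tip",t),("shoulder",h)): print(k,"row x,y mm",(p[:2]-o)@ex*1e3,(p[:2]-o)@ey*1e3,"underside z mm",p[2]*1e3-16)
    s=telemetry.observe();print("F",s["wrist_force"],"t",s["time_s"],"w",s["grip_width"])
E
```

>>> carry_out([
  [[0.005,-0.003,-0.001],[0.8,-0.2,0.7],0.9],
  [[0,0,0],[0.8,0,0],0.9],
  [[0,0,0],[0,0,0],0.9],
])

```text
time_s: 10.07
tool_pos: [0.6214, 0.0018, 0.0146]
ee_rot: [0.709, 0.019, 0.705, -0.02]
wrist_force: [-1.5, -0.1, -3.2]
grip_width: 0.0333
```

```bash
python3 -c "
from h import *
plan([.6182,.0028,.0125],-3.07);rowst('long')"
```

```text
pos [0.6214 0.0018 0.0146] jaw -3.1074166385169555 t 10.075 w 0.03325932365802478 F [-1.4944 -0.1376 -3.2155]
turn [-0.0007  0.0054  0.0013] deg 0.3180178701036617 shift_cm(now axes) [ 0.2068  0.0825 -0.3302] shift_cm(after turn) [ 0.2087  0.0825 -0.329 ]
tip row x,y mm 3.183238345005363 18.716638116304836 underside z mm 10.163681385775849
shoulder row x,y mm 3.2663971405599384 144.7165047021248 underside z mm 10.000264831261255
F [-1.4944 -0.1376 -3.2155] t 10.075 w 0.03325932365802478
```

>>> carry_out([
  [[0,0.005,0.001],[0.15,0,-0.25],0.9],
  [[0,0,0],[0,0,0],0.9],
])

```text
time_s: 10.32
tool_pos: [0.6192, 0.0016, 0.0133]
ee_rot: [0.707, 0.019, 0.707, -0.02]
wrist_force: [0.1, -0.1, -3.7]
grip_width: 0.0327
```

```bash
python3 -c "
from h import *
rowst('long');plan([.6182,.0028,.0125],-3.07)"
```

```text
tip row x,y mm 0.9679872744194333 18.346313398665067 underside z mm 8.856038490191366
shoulder row x,y mm 1.0879744432933798 144.3462149454396 underside z mm 8.753992998228501
F [ 0.0712 -0.108  -3.6696] t 10.325 w 0.03266350435691991
pos [0.6192 0.0016 0.0133] jaw -3.124525340533406 t 10.325 w 0.03266350435691991 F [ 0.0712 -0.108  -3.6696]
turn [-0.001   0.0008  0.0008] deg 0.08445554222219663 shift_cm(now axes) [ 0.0844  0.1189 -0.1065] shift_cm(after turn) [ 0.0845  0.1189 -0.1063]
```

Aligned to within 1 mm. I'll push in by about 6 cm and check.

>>> carry_out([
  [[0,0,0],[0.05,-1.2,-0.1],0.9],
  [[0,0,0],[0,-1.2,0],0.9],
  [[0,0,0],[0,-1.2,0],0.9],
  [[0,0,0],[0,-1.2,0],0.9],
  [[0,0,0],[0,0,0],0.9],
])

```text
time_s: 10.95
tool_pos: [0.6151, -0.0503, 0.0133]
ee_rot: [0.707, 0.019, 0.706, -0.02]
wrist_force: [0.8, -0.3, -3.3]
grip_width: 0.0328
```

```bash
python3 -c "
from h import *
rowst('long');plan([.6182,.0028,.0125],-3.07)
im=get_image('top');s=im[140:270,230:390];cv2.imwrite('pics/t6.png',cv2.resize(s,None,fx=5,fy=4.5,interpolation=cv2.INTER_CUBIC))"
```

```text
tip row x,y mm -0.4504536731081872 -33.67691972715823 underside z mm 8.76917739259239
shoulder row x,y mm -0.19900450363515856 92.32280737854819 underside z mm 8.694728734512353
F [ 0.7938 -0.304  -3.2804] t 10.95 w 0.03279770163517403
pos [ 0.6151 -0.0503  0.0133] jaw -3.184308560539395 t 10.95 w 0.03279770163517403 F [ 0.7938 -0.304  -3.2804]
turn [-0.002   0.001   0.0006] deg 0.13139019703712096 shift_cm(now axes) [0.0757 5.3211 0.0104] shift_cm(after turn) [0.0789 5.321  0.0211]
```

View pics/t6.png

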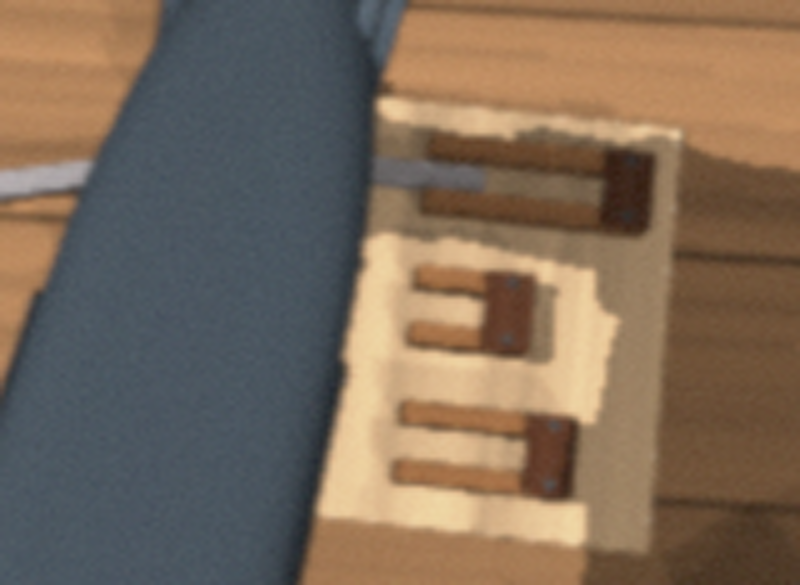

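The tip is in the long lane with nothing touching. I'll continue.

>>> carry_out([
  [[0,0,0],[0.05,-1.2,0],0.9],
  [[0,0,0],[0.05,-1.2,0],0.9],
  [[0,0,0],[0,-1.2,0],0.9],
  [[0,0,0],[0,-1.2,0],0.9],
  [[0,0,0],[0,-1.2,0],0.9],
  [[0,0,0],[0,-1.2,0],0.9],
  [[0,0,0],[0,0,0],0.9],
])

```text
time_s: 11.88
tool_pos: [0.6109, -0.1269, 0.0121]
ee_rot: [0.707, 0.019, 0.707, -0.02]
wrist_force: [1.2, 0.0, -3.9]
grip_width: 0.033
```

```bash
python3 -c "
from h import *
rowst('long');plan([.6182,.0028,.0125],-3.07)"
```

```text
tip row x,y mm -0.4760899412122111 -110.3395121768607 underside z mm 7.562017429400097
shoulder row x,y mm -0.2962505929277084 15.66034738162676 underside z mm 7.5067992235211705
F [ 1.2234  0.0295 -3.9084] t 11.875 w 0.03300321817445648
pos [ 0.6109 -0.1269  0.0121] jaw -3.1517566380146285 t 11.875 w 0.03300321817445648 F [ 1.2234  0.0295 -3.9084]
turn [-0.0014  0.0009  0.0004] deg 0.09855923516240224 shift_cm(now axes) [-0.0455 12.9871  0.013 ] shift_cm(after turn) [-0.0398 12.9871  0.0315]
```

>>> carry_out([
  [[0,0,0],[0,-0.7,0],0.9],
  [[0,0,0],[0,-0.5,0],0.9],
  [[0,0,0],[0,-0.3,0],0.9],
  [[0,0,0],[0,-0.3,0],0.9],
  [[0,0,0],[0,0,0],0.9],
])

```text
time_s: 12.5
tool_pos: [0.61, -0.1427, 0.0121]
ee_rot: [0.707, 0.02, 0.707, -0.017]
wrist_force: [-0.5, 0.4, -1.8]
grip_width: 0.0332
```

```bash
python3 -c "
from h import *
rowst('long')"
```

```text
tip row x,y mm -0.17552326112232583 -126.30597987980424 underside z mm 6.817759667739306
shoulder row x,y mm -0.3490292815248134 -0.30757225119565257 underside z mm 7.426997483281557
F [-0.4827  0.3895 -1.7503] t 12.5 w 0.03322426692991419
```

>>> carry_out([
  [[0,0,0],[0.05,-0.3,0],0.9],
  [[0,0,0],[0,-0.3,0],0.9],
])

```text
time_s: 12.75
tool_pos: [0.6099, -0.1429, 0.012]
ee_rot: [0.707, 0.023, 0.706, -0.011]
wrist_force: [0.2, 7.7, -2.8]
grip_width: 0.0332
```

```bash
python3 -c "
from h import *
rowst('long')
cv2.imwrite('pics/w7.png',get_image('wrist'))"
```

```text
tip row x,y mm 0.23336003706063616 -126.52712592239196 underside z mm 5.192806369429697
shoulder row x,y mm -0.37145026260608044 -0.545704316023189 underside z mm 7.2702120928690945
F [ 0.1849  7.6965 -2.7864] t 12.75 w 0.033210364384844496
```

View pics/w7.png

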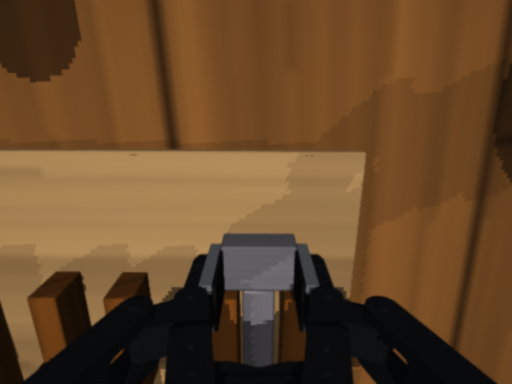

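There is 7.7 N of contact at the expected shoulder position, so the head is against the rails. I'll release and rise.

>>> carry_out([
  [[0,0,0],[0.08,0,0],0.9],
  [[0,0,0],[0,0,0],0.3],
  [[0,0,0],[0,0,0],0.3],
  [[0,0,0],[0,0,0],0.3],
  [[0,0,0],[-2.5,0,0],0.3],
  [[0,0,0],[-3,0,0],0.3],
  [[0,0,0],[-3,0,0],0],
  [[0,0,0],[-3,0,0],0],
  [[0,0,0],[0,0,0],0],
])

```text
time_s: 13.92
tool_pos: [0.6116, -0.1493, 0.1332]
ee_rot: [0.71, 0.021, 0.704, -0.016]
wrist_force: [0.7, -0.2, -0.5]
grip_width: 0.0853
```

```bash
python3 -c "
from h import *
plan([.6098,-.1530,.0125],-3.07)
s=telemetry.observe();im=get_image('wrist');cv2.imwrite('pics/w8.png',im)
np.save('s8.npy',s,allow_pickle=True)
plan([.5807,.120,.12],11.9)
"
```

```text
pos [ 0.6116 -0.1493  0.1332] jaw -2.939487042213412 t 13.925 w 0.08534194001186501 F [ 0.7471 -0.2433 -0.4712]
turn [ 0.0023  0.0077 -0.007 ] deg 0.6092242411836359 shift_cm(now axes) [12.0645 -0.4662 -0.2543] shift_cm(after turn) [12.0691 -0.3828 -0.1603]
pos [ 0.6105 -0.1489  0.1312] jaw -2.9390725363637062 t 13.975 w 0.08552777147836946 F [ 0.151   0.5462 -0.7625]
turn [-0.259   0.0056 -0.0073] deg 14.847264005023764 shift_cm(now axes) [ 1.3086 26.6883 -4.3644] shift_cm(after turn) [ 1.1164 26.9239  2.6235]
```

View pics/w8.png

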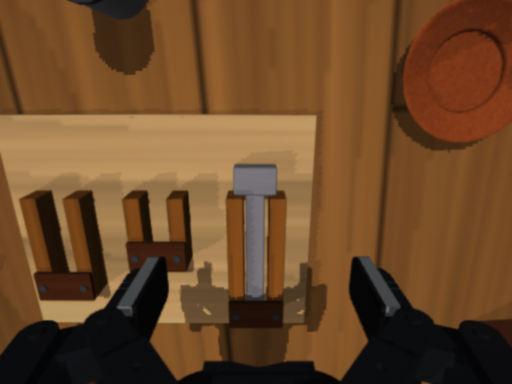

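The long pin is home, with its head at (255,180) against the rail ends. Next is the middle pin (A).

>>> carry_out([
  [[-0.13,0.003,-0.003],[0,0,0],0],
  [[-0.13,0.003,-0.003],[0,0,0],0],
  [[0,0,0],[0,4,0.4],0],
  [[0,0,0],[0,4,0.4],0],
  [[0,0,0],[0,4,0.4],0],
  [[0,0,0],[0,4,0.4],0],
  [[0,0,0],[0,4,0.4],0],
  [[0,0,0],[0,4,0.4],0],
  [[0,0,0],[0,1.5,0.1],0],
  [[0,0,0],[0,0,0],0],
])

```text
time_s: 15.22
tool_pos: [0.5705, 0.1103, 0.1122]
ee_rot: [0.693, -0.074, 0.713, 0.076]
wrist_force: [-0.2, 0.0, -0.7]
grip_width: 0.0859
```

```bash
python3 -c "
from h import *
s=telemetry.observe();im=get_image('wrist');cv2.imwrite('pics/w9.png',im)
np.save('s9.npy',s,allow_pickle=True)
plan([.5807,.120,.004],12.1)
"
```

```text
pos [0.5705 0.1097 0.1121] jaw 12.15218035444913 t 15.275 w 0.0851693709922075 F [-0.2262 -0.551  -0.2572]
turn [ 0.0008 -0.0271 -0.0061] deg 1.5919800111952969 shift_cm(now axes) [10.7771  0.7256  1.5018] shift_cm(after turn) [10.8092  0.7928  1.2088]
```

View pics/w9.png

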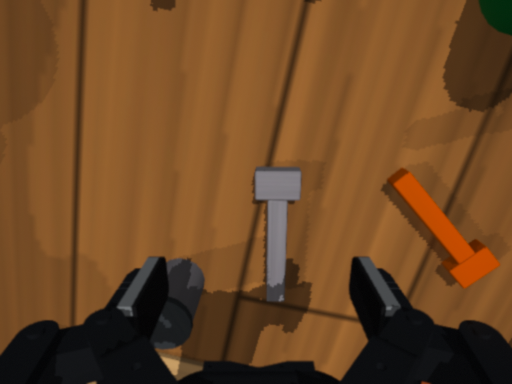

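```bash
python3 - <<'E'
from h import *
s=np.load("s9.npy",allow_pickle=True).item();c=cam("wrist",s)
q=back([(256,170),(300,169.5),(256,202),(301,201.5),(276,300)],.016,c);print(q,q[:4].mean(0))
E
```

```text
[[0.5614 0.1298 0.016 ]
 [0.5941 0.1375 0.016 ]
 [0.5669 0.1042 0.016 ]
 [0.6014 0.1125 0.016 ]
 [0.6034 0.0178 0.016 ]] [0.5809 0.121  0.016 ]
```

Two independent estimates of the head's centre agree: (0.581, 0.121) against (0.580, 0.121). I'll descend in steps.

>>> carry_out([
  [[0,-0.027,-0.006],[2,0.8,1.2],0.1],
  [[0,0,0],[2,0,0],0.2],
  [[0,0,0],[2,0,0],0.3],
  [[0,0,0],[1.5,0,0],0.3],
  [[0,0,0],[0,0,0],0.3],
])

```text
time_s: 15.9
tool_pos: [0.5822, 0.1121, 0.0338]
ee_rot: [0.704, -0.073, 0.703, 0.07]
wrist_force: [0.5, 0.7, 0.2]
grip_width: 0.0595
```

```bash
python3 -c "
from h import *
plan([.5808,.1208,.004],12.1)
"
```

```text
pos [0.5822 0.1121 0.0338] jaw 11.584176841688306 t 15.9 w 0.05949233146429335 F [0.5313 0.7157 0.2159]
turn [-0.009   0.0004  0.0038] deg 0.5615781478279782 shift_cm(now axes) [2.9747 0.8909 0.0409] shift_cm(after turn) [2.978  0.879  0.0502]
```

>>> carry_out([
  [[-0.009,0,0.004],[1,0.85,0],0.3],
  [[0,0,0],[1.2,0,0],0.3],
  [[0,0,0],[0,0,0],0.3],
])

```text
time_s: 16.27
tool_pos: [0.5818, 0.1205, 0.0119]
ee_rot: [0.704, -0.074, 0.702, 0.075]
wrist_force: [0.1, 2.6, -0.5]
grip_width: 0.0594
```

```bash
python3 -c "
from h import *
plan([.5808,.1208,.004],12.1)
"
```

```text
pos [0.5818 0.1205 0.0119] jaw 12.089962977430355 t 16.275 w 0.059417623392802515 F [ 0.1056  2.6023 -0.4506]
turn [-0.0002  0.0032  0.    ] deg 0.18344505367356073 shift_cm(now axes) [ 0.7916  0.0541 -0.0919] shift_cm(after turn) [ 0.7919  0.0541 -0.0893]
```

>>> carry_out([
  [[0,0.003,0],[0.75,0.05,-0.09],0.3],
  [[0,0,0],[0,0,0],0.3],
  [[0,0,0],[0,0,0],0.9],
  [[0,0,0],[0,0,0],0.9],
  [[0,0,0],[0,0,0],0.9],
  [[0,0,0],[0,0,0],0.9],
])

```text
time_s: 17.02
tool_pos: [0.5817, 0.1211, 0.0053]
ee_rot: [0.704, -0.075, 0.702, 0.075]
wrist_force: [-0.8, -0.4, 0.6]
grip_width: 0.0331
```

```bash
python3 -c "
from h import *
plan([.5808,.1208,.10],-3.07)
im=get_image('wrist');cv2.imwrite('pics/w10.png',im);cv2.imwrite('pics/w10c.png',cv2.resize(im[220:384,190:330],None,fx=4,fy=3.6,interpolation=cv2.INTER_CUBIC))
"
```

```text
pos [0.5817 0.1211 0.0053] jaw 12.114547536182139 t 17.025 w 0.0331138439035323 F [-0.7662 -0.3879  0.5976]
turn [ 0.265   0.0023 -0.0001] deg 15.185085033007576 shift_cm(now axes) [-9.4705 -0.0163 -0.075 ] shift_cm(after turn) [-9.4703 -0.0387 -0.0893]
```

View pics/w10c.png

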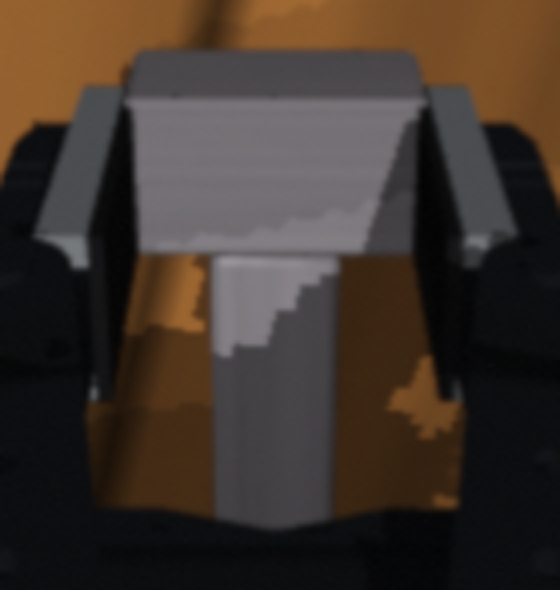

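>>> carry_out([
  [[0,0,0],[-2.5,0,0],0.9],
  [[0,0,0],[-2.5,0,0],0.9],
  [[0,0,0],[-2.5,0,0],0.9],
  [[0,0,0],[-2.5,0,0],0.9],
  [[0,0,0],[-1,0,0],0.9],
  [[0.133,0,0],[0,0,0],0.9],
  [[0.133,0,0],[0,0,0],0.9],
  [[0,0,0],[0,0,0],0.9],
])

```text
time_s: 18.08
tool_pos: [0.5768, 0.1209, 0.1105]
ee_rot: [0.703, 0.022, 0.711, -0.022]
wrist_force: [-0.3, 0.3, -3.5]
grip_width: 0.0329
```

```bash
python3 -c "
from h import *
plan([.4468,-.0175,.11],-3.07)"
```

```text
pos [0.5768 0.1209 0.1105] jaw -3.5273007976551587 t 18.075 w 0.03294852485219664 F [-0.2521  0.2827 -3.4959]
turn [-0.008  -0.0116  0.0003] deg 0.8060747956259027 shift_cm(now axes) [  0.197  -14.6142 -12.1205] shift_cm(after turn) [  0.0521 -14.5171 -12.2382]
```

>>> carry_out([
  [[-0.008,-0.012,0],[0,-2.4,-2],0.9],
  [[0,0,0],[0,-2.4,-2],0.9],
  [[0,0,0],[0,-2.4,-2],0.9],
  [[0,0,0],[0,-2.4,-2],0.9],
  [[0,0,0],[0,-2.4,-2],0.9],
  [[0,0,0],[0,-2,-2],0.9],
  [[0,0,0],[0,0,0],0.9],
])

```text
time_s: 18.95
tool_pos: [0.443, -0.0163, 0.1044]
ee_rot: [0.704, 0.012, 0.71, -0.012]
wrist_force: [0.2, 0.9, -2.5]
grip_width: 0.0332
```

```bash
python3 -c "
from h import *
plan([.4468,-.0175,.03],-3.07)"
```

```text
pos [ 0.443  -0.0163  0.1044] jaw -1.9881898671855847 t 18.95 w 0.03323085936029139 F [ 0.2277  0.9028 -2.5024]
turn [ 0.0189 -0.0088  0.0001] deg 1.1932392928325875 shift_cm(now axes) [ 7.4382 -0.1066  0.4508] shift_cm(after turn) [ 7.4419 -0.0996  0.3874]
```

>>> carry_out([
  [[0.019,-0.009,0],[0,-2.3,0.1],0.9],
  [[0,0,0],[0,-2.3,0],0.9],
  [[0,0,0],[0,-2.3,0],0.9],
  [[0,0,0],[1.3,0,0],0.9],
  [[0,0,0],[1.3,0,0],0.9],
  [[0,0,0],[1.3,0,0],0.9],
  [[0,0,0],[0,0,0],0.9],
])

```text
time_s: 19.82
tool_pos: [0.4411, -0.0826, 0.0596]
ee_rot: [0.706, 0.016, 0.708, -0.013]
wrist_force: [0.1, -0.4, -2.2]
grip_width: 0.033
```

```bash
python3 -c "
from h import *
plan([.4428,-.0919,.039],-3.07);rowst('middle')"
```

```text
pos [ 0.4411 -0.0826  0.0596] jaw -2.3748119059992066 t 19.825 w 0.03304694967202947 F [ 0.0728 -0.4454 -2.1823]
turn [ 0.0121 -0.0022 -0.0048] deg 0.7584274752684029 shift_cm(now axes) [ 2.0548 -0.9297  0.2154] shift_cm(after turn) [ 2.0597 -0.9172  0.222 ]
tip row x,y mm -0.8868936921196131 -45.39839605338459 underside z mm 54.48323918450497
shoulder row x,y mm -2.0506281824770802 50.59343381880991 underside z mm 54.94618607520849
F [ 0.0728 -0.4454 -2.1823] t 19.825 w 0.03304694967202947
```

>>> carry_out([
  [[0.012,-0.002,-0.005],[0.8,-0.3,0.2],0.9],
  [[0,0,0],[0.8,0,0],0.9],
  [[0,0,0],[0,0,0],0.9],
])

```text
time_s: 20.2
tool_pos: [0.4434, -0.0852, 0.0427]
ee_rot: [0.707, 0.018, 0.707, -0.019]
wrist_force: [0.3, 0.4, -2.2]
grip_width: 0.0331
```

```bash
python3 -c "
from h import *
plan([.4428,-.0919,.039],-3.07);rowst('middle')
im=get_image('top');s=im[140:270,230:390];cv2.imwrite('pics/t11.png',cv2.resize(s,None,fx=5,fy=4.5,interpolation=cv2.INTER_CUBIC))"
```

```text
pos [ 0.4434 -0.0852  0.0427] jaw -3.0219141195716244 t 20.2 w 0.03308100760114513 F [ 0.273   0.3987 -2.1717]
turn [0.0008 0.0004 0.0005] deg 0.06038865278839983 shift_cm(now axes) [ 0.3655 -0.6707 -0.0232] shift_cm(after turn) [ 0.3652 -0.6709 -0.0225]
tip row x,y mm 0.3262791118683461 -47.80928182649815 underside z mm 38.10538904274658
shoulder row x,y mm 0.24572943256339633 48.19067231117705 underside z mm 38.05725056106546
F [ 0.273   0.3987 -2.1717] t 20.2 w 0.03308100760114513
```

View pics/t11.png

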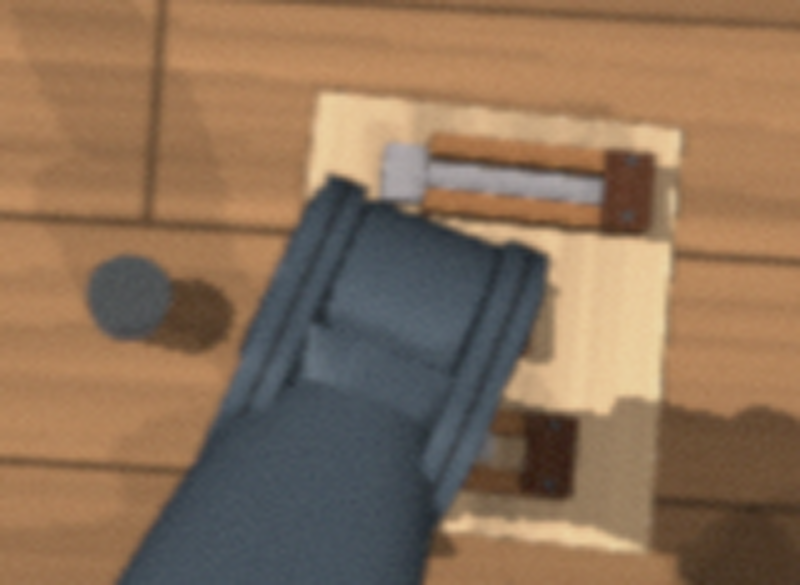

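The long pin is seated and the middle pin's tip is over the open part of its lane at (490,445). I'll lower it step by step.

>>> carry_out([
  [[0,0,0],[0.5,0,0],0.9],
  [[0,0,0],[0.5,0,0],0.9],
  [[0,0,0],[0,0,0],0.9],
])

```text
time_s: 20.62
tool_pos: [0.4444, -0.0857, 0.0332]
ee_rot: [0.708, 0.018, 0.706, -0.019]
wrist_force: [0.5, 0.7, -2.7]
grip_width: 0.0327
```

```bash
python3 -c "
from h import *
plan([.4428,-.0919,.013],-3.07);rowst('middle')"
```

```text
pos [ 0.4444 -0.0857  0.0332] jaw -3.0411116348811245 t 20.625 w 0.03266179140995006 F [ 0.4947  0.7342 -2.7242]
turn [0.0005 0.0027 0.0012] deg 0.17334979412051907 shift_cm(now axes) [ 2.0211 -0.6227 -0.1296] shift_cm(after turn) [ 2.0207 -0.6252 -0.1238]
tip row x,y mm 1.2767101968158348 -48.25867288406287 underside z mm 28.734128309582204
shoulder row x,y mm 1.2286214602187953 47.74124623696053 underside z mm 28.619166444679067
F [ 0.4947  0.7342 -2.7242] t 20.625 w 0.03266179140995006
```

>>> carry_out([
  [[0,0.002,0],[0.5,0,-0.12],0.9],
  [[0,0,0],[0.5,0,-0.05],0.9],
  [[0,0,0],[0,0,0],0.9],
])

```text
time_s: 21.0
tool_pos: [0.4426, -0.0857, 0.0226]
ee_rot: [0.707, 0.018, 0.707, -0.019]
wrist_force: [0.6, -0.1, -2.3]
grip_width: 0.0331
```

```bash
python3 -c "
from h import *
plan([.4428,-.0919,.013],-3.07);rowst('middle')"
```

```text
pos [ 0.4426 -0.0857  0.0226] jaw -3.0448300185809476 t 21.0 w 0.03306468731824565 F [ 0.6354 -0.1342 -2.2669]
turn [0.0004 0.0006 0.0012] deg 0.084367587467549 shift_cm(now axes) [ 0.9572 -0.6199  0.0549] shift_cm(after turn) [ 0.9564 -0.621   0.0558]
tip row x,y mm -0.5021122650673246 -48.29999554102283 underside z mm 18.09710546202539
shoulder row x,y mm -0.5442073197619459 47.69992057703048 underside z mm 17.97738356302689
F [ 0.6354 -0.1342 -2.2669] t 21.0 w 0.03306468731824565
```

>>> carry_out([
  [[0,0,0],[0.5,0,0.04],0.9],
  [[0,0,0],[0.4,0,0],0.9],
  [[0,0,0],[0,0,0],0.9],
])

```text
time_s: 21.38
tool_pos: [0.443, -0.0857, 0.0129]
ee_rot: [0.707, 0.018, 0.707, -0.019]
wrist_force: [0.5, -0.0, -2.5]
grip_width: 0.0329
```

```bash
python3 -c "
from h import *
rowst('middle')"
```

```text
tip row x,y mm -0.037192546413293164 -48.310818778492006 underside z mm 8.434027884844305
shoulder row x,y mm -0.08091363853613452 47.68910052693481 underside z mm 8.31748682920653
F [ 0.473  -0.0456 -2.4875] t 21.375 w 0.03292979771024932
```

Now I'll slide it home.

>>> carry_out([
  [[0,0,0],[0.03,-1,0],0.9],
  [[0,0,0],[0,-1,0],0.9],
  [[0,0,0],[0,-1,0],0.9],
  [[0,0,0],[0,-0.8,0],0.9],
  [[0,0,0],[0,0,0],0.9],
])

```text
time_s: 22.0
tool_pos: [0.4414, -0.1275, 0.0132]
ee_rot: [0.708, 0.018, 0.706, -0.02]
wrist_force: [0.5, -0.5, -2.6]
grip_width: 0.0333
```

```bash
python3 -c "
from h import *
rowst('middle')"
```

```text
tip row x,y mm 0.4236527674014562 -90.07344605528286 underside z mm 8.885802573030567
shoulder row x,y mm 0.4952875453770112 5.926252835252306 underside z mm 8.656278314684272
F [ 0.5451 -0.5127 -2.64  ] t 22.0 w 0.033306196358693245
```

>>> carry_out([
  [[0,0,0],[0.1,-0.4,0],0.9],
  [[0,0,0],[0.05,-0.3,0],0.9],
  [[0,0,0],[0,-0.3,0],0.9],
  [[0,0,0],[0,-0.3,0],0.9],
])

```text
time_s: 22.5
tool_pos: [0.441, -0.1329, 0.0117]
ee_rot: [0.708, 0.024, 0.706, -0.012]
wrist_force: [1.3, 8.2, 1.6]
grip_width: 0.0328
```

```bash
python3 -c "
from h import *
rowst('middle')"
```

```text
tip row x,y mm 0.7861881240034759 -95.7638022574284 underside z mm 5.3550905145067205
shoulder row x,y mm 0.46055110275752553 0.2226684185659941 underside z mm 6.933509881108517
F [1.2898 8.238  1.6454] t 22.5 w 0.03278775437700277
```

Contact again, at 8.2 N and the expected position. I'll release and go up.

>>> carry_out([
  [[0,0,0],[0,0,0],0.3],
  [[0,0,0],[0,0,0],0.3],
  [[0,0,0],[0,0,0],0.3],
  [[0,0,0],[-2,0,0],0.3],
  [[0,0,0],[-3,0,0],0.3],
  [[0,0,0],[-3,0,0],0],
  [[0,0,0],[-3,0,0],0],
  [[0,0,0],[0,0,0],0],
])

```text
time_s: 23.5
tool_pos: [0.4418, -0.1369, 0.1267]
ee_rot: [0.709, 0.021, 0.704, -0.014]
wrist_force: [1.1, -0.1, -1.4]
grip_width: 0.0856
```

```bash
python3 -c "
from h import *
im=get_image('wrist');cv2.imwrite('pics/w12.png',im)
plan([.472,.25,.15],8)"
```

```text
pos [ 0.4408 -0.1364  0.125 ] jaw -2.8865320803811105 t 23.55 w 0.08538437701329163 F [0.6698 0.5361 0.8851]
turn [-0.19    0.0049 -0.0108] deg 10.906519850179855 shift_cm(now axes) [-2.0581 38.7754  1.1824] shift_cm(after turn) [-2.4984 37.8309  8.4701]
```

View pics/w12.png

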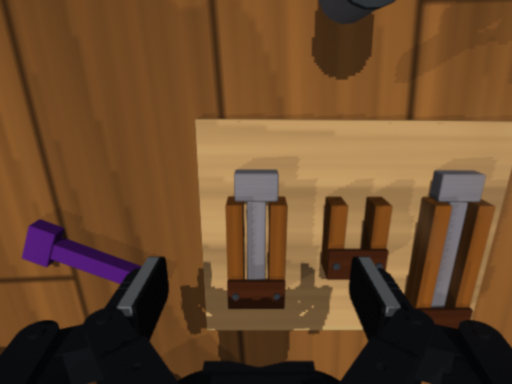

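The middle pin is also home. Now I'll look at the pin under the sheet.

>>> carry_out([
  [[-0.095,0.002,-0.005],[-0.8,0,0],0],
  [[-0.095,0.002,-0.005],[-0.8,0,0],0],
  [[0,0,0],[0,4,0.8],0],
  [[0,0,0],[0,4,0.8],0],
  [[0,0,0],[0,4,0.8],0],
  [[0,0,0],[0,4,0.8],0],
  [[0,0,0],[0,4,0.8],0],
  [[0,0,0],[0,4,0.8],0],
  [[0,0,0],[0,4,0.8],0],
  [[0,0,0],[0,4,0.8],0],
  [[0,0,0],[0,0,0],0],
  [[0,0,0],[0,0,0],0],
])

```text
time_s: 25.05
tool_pos: [0.4486, 0.1972, 0.1209]
ee_rot: [0.695, -0.05, 0.715, 0.05]
wrist_force: [0.2, -0.0, -0.5]
grip_width: 0.0854
```

```bash
python3 -c "
from h import *
s=telemetry.observe();im=get_image('wrist');cv2.imwrite('pics/w13.png',im)
np.save('s13.npy',s,allow_pickle=True)
plan([.472,.25,.15],8)"
```

```text
pos [0.4486 0.1971 0.1209] jaw 8.108951905141693 t 25.1 w 0.08545414503322053 F [ 0.0736 -1.0108 -0.3763]
turn [ 0.0019 -0.0279 -0.0021] deg 1.6050450840998416 shift_cm(now axes) [-2.9847  4.9173  2.9851] shift_cm(after turn) [-2.911   4.9166  3.0581]
```

View pics/w13.png

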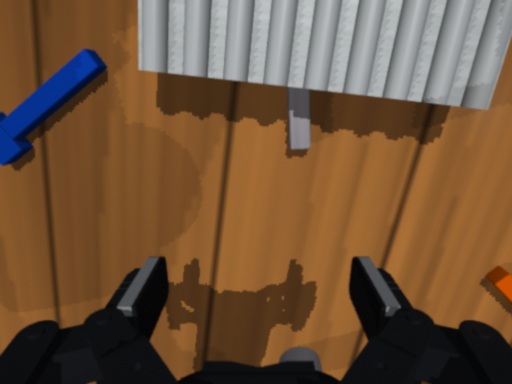

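```bash
python3 -c "
import cv2
im=cv2.imread('pics/w13.png');cv2.imwrite('pics/w13c.png',cv2.resize(im[75:165,265:335],None,fx=6,fy=6,interpolation=cv2.INTER_CUBIC))"
```

```text
(no output)
```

View pics/w13c.png

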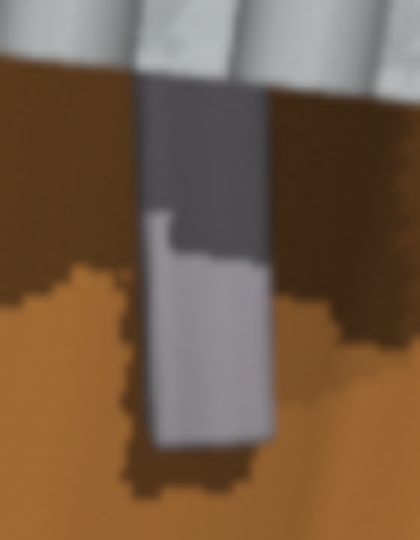

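```bash
python3 - <<'E'
from h import *
s=np.load("s13.npy",allow_pickle=True).item();c=cam("wrist",s)
f=lambda u,v:(265+u/6-.42,75+v/6-.42)
q=back([f(154,446),f(274,440),f(145,80),f(270,88)],.016,c);print(q)
t=q[:2].mean(0);d=q[2:].mean(0)-t;print("tip",t,"len",np.linalg.norm(d),"pin rot deg",np.degrees(np.arctan2(-d[0],d[1])))
a=np.radians(np.degrees(np.arctan2(-d[0],d[1])));e=np.array([-np.sin(a),np.cos(a)]);print("grasp pt at 14mm",t[:2]+.014*e,"18",t[:2]+.018*e)
g=t[:2]+.016*e; plan([g[0],g[1],.10],np.degrees(a)); 
E
```

```text
[[0.4648 0.2352 0.016 ]
 [0.48   0.2382 0.016 ]
 [0.456  0.2793 0.016 ]
 [0.4712 0.2806 0.016 ]]
tip [0.4724 0.2367 0.016 ] len 0.044192047999757005 pin rot deg 11.501375450612302
grasp pt at 14mm [0.4696 0.2504] 18 [0.4688 0.2543]
pos [0.4486 0.1971 0.1209] jaw 8.108951905141693 t 25.1 w 0.08545414503322053 F [ 0.0736 -1.0108 -0.3763]
turn [-0.0592 -0.0278 -0.003 ] deg 3.7528910081681017 shift_cm(now axes) [2.0207 5.1786 2.8816] shift_cm(after turn) [2.089  5.0067 3.1263]
```

>>> carry_out([
  [[-0.045,-0.028,-0.003],[0.5,2.5,1.6],0.2],
  [[0,0,0],[0.5,2.5,1.5],0.3],
  [[0,0,0],[1,0,0],0.4],
  [[0,0,0],[0,0,0],0.45],
])

```text
time_s: 25.6
tool_pos: [0.4715, 0.2467, 0.0985]
ee_rot: [0.704, -0.065, 0.705, 0.062]
wrist_force: [-1.2, -0.1, -0.0]
grip_width: 0.0471
```

```bash
python3 -c "
from h import *
plan([.4696,.2504,.005],10.7)"
```

```text
pos [0.4715 0.2467 0.0985] jaw 10.29266001850313 t 25.6 w 0.0471183216154676 F [-1.1964 -0.1203 -0.0307]
turn [-0.0071 -0.0016  0.003 ] deg 0.4511768954290523 shift_cm(now axes) [ 9.3465  0.4249 -0.1088] shift_cm(after turn) [ 9.3475  0.3975 -0.1204]
```

>>> carry_out([
  [[-0.007,-0.002,0.003],[2,0.4,-0.1],0.45],
  [[0,0,0],[2,0,0],0.45],
  [[0,0,0],[1.5,0,0],0.45],
  [[0,0,0],[0,0,0],0.45],
])

```text
time_s: 26.1
tool_pos: [0.4702, 0.246, 0.043]
ee_rot: [0.705, -0.064, 0.704, 0.063]
wrist_force: [0.1, 0.2, 0.6]
grip_width: 0.047
```

```bash
python3 -c "
from h import *
plan([.4696,.2504,.005],10.7)"
```

```text
pos [0.4702 0.246  0.043 ] jaw 10.359786327590674 t 26.1 w 0.04703240209821727 F [0.0723 0.221  0.6289]
turn [-0.0059  0.001   0.0011] deg 0.3513099977941748 shift_cm(now axes) [3.7957 0.4434 0.0202] shift_cm(after turn) [3.7962 0.4389 0.0267]
```

>>> carry_out([
  [[-0.006,0,0],[1,0.45,0],0.45],
  [[0,0,0],[1,0,0],0.45],
  [[0,0,0],[1,0,0],0.45],
  [[0,0,0],[0.5,0,0],0.45],
  [[0,0,0],[0,0,0],0.45],
])

```text
time_s: 26.72
tool_pos: [0.4705, 0.2509, 0.0072]
ee_rot: [0.705, -0.066, 0.703, 0.066]
wrist_force: [0.3, -0.1, -0.0]
grip_width: 0.0472
```

```bash
python3 -c "
from h import *
plan([.4696,.2504,.005],10.7)"
```

```text
pos [0.4705 0.2509 0.0072] jaw 10.714982853576833 t 26.725 w 0.04717165492510655 F [ 0.2656 -0.1388 -0.0267]
turn [0.0003 0.0036 0.0007] deg 0.20902154335912224 shift_cm(now axes) [ 0.2201 -0.0347 -0.103 ] shift_cm(after turn) [ 0.2204 -0.0349 -0.1022]
```

>>> carry_out([
  [[0,0,0],[0.15,0,-0.1],0.45],
  [[0,0,0],[0,0,0],1],
  [[0,0,0],[0,0,0],1],
  [[0,0,0],[0,0,0],1],
  [[0,0,0],[0,0,0],1],
  [[0,0,0],[0,0,0],1],
], force=70)

```text
time_s: 27.48
tool_pos: [0.4701, 0.251, 0.0067]
ee_rot: [0.706, -0.066, 0.702, 0.066]
wrist_force: [-1.2, 0.2, -0.1]
grip_width: 0.0136
```

>>> carry_out([
  [[0,0,0],[-0.05,-1.2,0],1],
  [[0,0,0],[0,-1.2,0],1],
  [[0,0,0],[0,-1.2,0],1],
  [[0,0,0],[0,-1.2,0],1],
  [[0,0,0],[0,-1.2,0],1],
  [[0,0,0],[0,-1.2,0],1],
  [[0,0,0],[0,-1.2,0],1],
  [[0,0,0],[0,0,0],1],
])

```text
time_s: 28.48
tool_pos: [0.4866, 0.1612, 0.0068]
ee_rot: [0.706, -0.066, 0.703, 0.065]
wrist_force: [-0.4, -0.9, -2.1]
grip_width: 0.0136
```

```bash
python3 -c "
from h import *
plan([.4696,.2504,.005],10.7)
im=get_image('wrist');cv2.imwrite('pics/w14.png',im)"
```

```text
pos [0.4866 0.1612 0.0068] jaw 10.608002335755069 t 28.475 w 0.01361006228408566 F [-0.4355 -0.8921 -2.0501]
turn [-0.0016  0.0042  0.0014] deg 0.2685735294845009 shift_cm(now axes) [ 0.1648  9.081  -0.0273] shift_cm(after turn) [ 0.178   9.0807 -0.012 ]
```

View pics/w14.png

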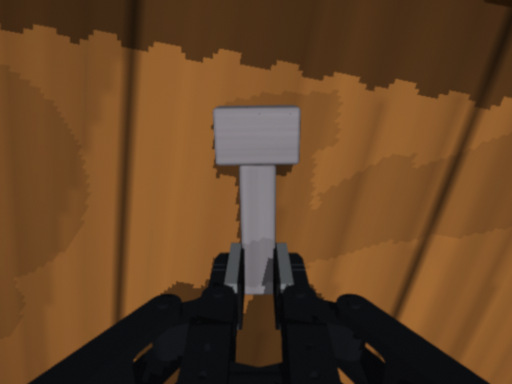

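The pin is fully out, with its head at (257,136). I'll release, rise and measure the head.

>>> carry_out([
  [[0,0,0],[0.1,0,0],1],
  [[0,0,0],[0,0,0],0.45],
  [[0,0,0],[0,0,0],0.45],
  [[0,0,0],[0,0,0],0.45],
  [[0,0,0],[-1.5,0,0],0.4],
  [[0,0,0],[-2,1,0],0.3],
  [[0,0,0],[-2,2,0],0.2],
  [[0,0,0],[0,2,0],0.2],
  [[0,0,0],[0,0,0],0.2],
], force=100)

```text
time_s: 29.65
tool_pos: [0.4786, 0.2138, 0.0682]
ee_rot: [0.708, -0.066, 0.701, 0.066]
wrist_force: [-0.3, 0.8, -0.3]
grip_width: 0.0685
```

```bash
python3 -c "
from h import *
s=telemetry.observe();im=get_image('wrist');cv2.imwrite('pics/w15.png',im)
np.save('s15.npy',s,allow_pickle=True)
plan([.4696,.2504,.005],10.7)"
```

```text
pos [0.4791 0.2133 0.0684] jaw 10.675488892952224 t 29.7 w 0.06835995724086848 F [ 0.516  -0.3617  0.865 ]
turn [-0.0004  0.0107  0.0001] deg 0.6144474386108202 shift_cm(now axes) [ 6.3324  3.8263 -0.3111] shift_cm(after turn) [ 6.3358  3.8257 -0.2416]
```

View pics/w15.png

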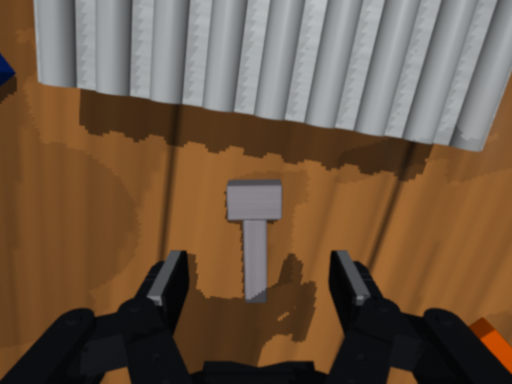

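```bash
python3 - <<'E'
from h import *
s=np.load("s15.npy",allow_pickle=True).item();c=cam("wrist",s)
q=back([(228,186),(281,186),(228,220),(282,220),(256,301)],.016,c);print(q)
m=q[:4].mean(0);d=m-q[4];a=np.degrees(np.arctan2(-d[0],d[1]));print(m,np.linalg.norm(d),a)
plan([m[0],m[1],.03],a)
E
```

```text
[[0.4558 0.2317 0.016 ]
 [0.4888 0.2378 0.016 ]
 [0.4595 0.2085 0.016 ]
 [0.4944 0.2149 0.016 ]
 [0.4893 0.1489 0.016 ]]
[0.4746 0.2232 0.016 ] 0.07571036898160148 11.167369682586951
pos [0.4791 0.2133 0.0684] jaw 10.675488892952224 t 29.7 w 0.06835995724086848 F [ 0.516  -0.3617  0.865 ]
turn [-0.0086  0.0107  0.0002] deg 0.7867162111255444 shift_cm(now axes) [ 3.8327  1.0624 -0.2928] shift_cm(after turn) [ 3.8358  1.0641 -0.2426]
```

>>> carry_out([
  [[-0.005,0.011,0],[1,1.05,-0.3],0.25],
  [[0,0,0],[1.2,0,0],0.3],
  [[0,0,0],[1.2,0,0],0.3],
  [[0,0,0],[0,0,0],0.3],
])

```text
time_s: 30.2
tool_pos: [0.4728, 0.2214, 0.0302]
ee_rot: [0.702, -0.068, 0.706, 0.066]
wrist_force: [-0.3, 0.1, 0.0]
grip_width: 0.0598
```

```bash
python3 -c "
from h import *
plan([.4746,.2235,.0045],11)"
```

```text
pos [0.4728 0.2214 0.0302] jaw 10.864550073435304 t 30.2 w 0.059797862318372245 F [-0.2539  0.1411  0.0292]
turn [-0.0024 -0.0049  0.0015] deg 0.32277235182964614 shift_cm(now axes) [2.5664 0.1715 0.2288] shift_cm(after turn) [2.5677 0.1672 0.2166]
```

>>> carry_out([
  [[-0.002,-0.005,0],[1,0.17,0.2],0.3],
  [[0,0,0],[1,0,0],0.3],
  [[0,0,0],[0.5,0,0],0.3],
  [[0,0,0],[0,0,0],0.3],
])

```text
time_s: 30.7
tool_pos: [0.4743, 0.2231, 0.003]
ee_rot: [0.704, -0.068, 0.704, 0.067]
wrist_force: [-0.3, 0.1, -0.5]
grip_width: 0.0597
```

```bash
python3 -c "
from h import *
plan([.4746,.2235,.0045],11)"
```

```text
pos [0.4743 0.2231 0.003 ] jaw 10.951435773271786 t 30.7 w 0.059730261321834684 F [-0.2631  0.0791 -0.5269]
turn [-0.0008 -0.0003  0.0017] deg 0.1082799585685621 shift_cm(now axes) [-0.1544  0.0355  0.0335] shift_cm(after turn) [-0.1544  0.0358  0.0336]
```

>>> carry_out([
  [[0,0,0],[-0.15,0.03,0.03],0.3],
  [[0,0,0],[0,0,0],0.9],
  [[0,0,0],[0,0,0],0.9],
  [[0,0,0],[0,0,0],0.9],
  [[0,0,0],[0,0,0],0.9],
  [[0,0,0],[0,0,0],0.9],
], force=100)

```text
time_s: 31.45
tool_pos: [0.4757, 0.2238, 0.006]
ee_rot: [0.705, -0.068, 0.703, 0.067]
wrist_force: [0.4, -0.0, 0.1]
grip_width: 0.033
```

```bash
python3 -c "
from h import *
plan([.4746,.2235,.11],-3.07)
im=get_image('wrist');cv2.imwrite('pics/w16.png',cv2.resize(im[220:384,190:330],None,fx=4,fy=3.6,interpolation=cv2.INTER_CUBIC))
"
```

```text
pos [0.4757 0.2238 0.006 ] jaw 10.95491054045948 t 31.45 w 0.0329693930641678 F [ 0.43  -0.019  0.112]
turn [0.2448 0.0024 0.0011] deg 14.025601756451113 shift_cm(now axes) [-10.4044  -0.0276  -0.0879] shift_cm(after turn) [-10.4042  -0.0402  -0.1042]
```

View pics/w16.png

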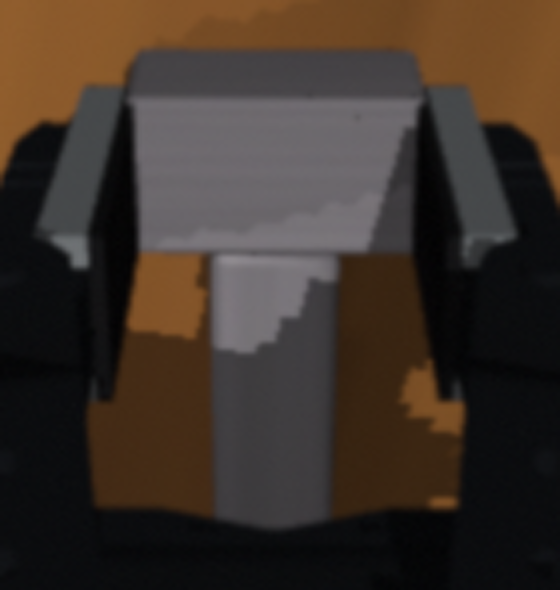

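>>> carry_out([
  [[0,0,0],[-2.5,0,0],0.9],
  [[0,0,0],[-2.5,0,0],0.9],
  [[0,0,0],[-2.5,0,0],0.9],
  [[0,0,0],[-2.5,0,0],0.9],
  [[0,0,0],[-1.5,0,0],0.9],
  [[0.122,0,0],[0,0,0],0.9],
  [[0.122,0,0],[0,0,0],0.9],
  [[0,0,0],[0,0,0],0.9],
])

```text
time_s: 32.5
tool_pos: [0.4713, 0.2229, 0.1186]
ee_rot: [0.704, 0.02, 0.71, -0.022]
wrist_force: [-0.3, 0.2, -1.7]
grip_width: 0.033
```

```bash
python3 -c "
from h import *
plan([.528,-.092,.11],-3.07)"
```

```text
pos [0.4713 0.2229 0.1186] jaw -3.39098141922111 t 32.5 w 0.03303900242911392 F [-0.3231  0.1635 -1.7055]
turn [-0.0056 -0.0089  0.0041] deg 0.6456715989110238 shift_cm(now axes) [  0.9221 -31.0934   7.5262] shift_cm(after turn) [  0.8593 -31.1386   7.3445]
```

>>> carry_out([
  [[-0.005,-0.009,0.004],[0,-3.5,0.8],0.9],
  [[0,0,0],[0,-3.5,0.8],0.9],
  [[0,0,0],[0,-3.5,0.8],0.9],
  [[0,0,0],[0,-3.5,0.8],0.9],
  [[0,0,0],[0,-3.5,0.8],0.9],
  [[0,0,0],[0,-3.5,0.8],0.9],
  [[0,0,0],[0,-3.5,0.8],0.9],
  [[0,0,0],[0,-3,0.8],0.9],
  [[0,0,0],[0,0,0],0.9],
  [[0,0,0],[0,0,0],0.9],
])

```text
time_s: 33.75
tool_pos: [0.5203, -0.062, 0.1119]
ee_rot: [0.703, 0.011, 0.711, -0.01]
wrist_force: [-0.3, 0.1, -2.3]
grip_width: 0.033
```

```bash
python3 -c "
from h import *
plan([.528,-.092,.05],-3.07);rowst('short')"
```

```text
pos [ 0.5203 -0.062   0.1119] jaw -1.7160586955267454 t 33.75 w 0.032958559980039895 F [-0.302   0.0793 -2.2945]
turn [ 0.0236 -0.0105 -0.0017] deg 1.4840105265772452 shift_cm(now axes) [ 6.1705 -2.9835  0.9226] shift_cm(after turn) [ 6.1852 -2.9513  0.9279]
tip row x,y mm -7.277758404799329 9.502340045430662 underside z mm 107.11425577204027
shoulder row x,y mm -8.835999473383337 75.48383643009798 underside z mm 107.23266021583268
F [-0.302   0.0793 -2.2945] t 33.75 w 0.032958559980039895
```

>>> carry_out([
  [[0.024,-0.01,-0.002],[0,-1.4,0.9],0.9],
  [[0,0,0],[0,-1.4,0],0.9],
  [[0,0,0],[1.3,0,0],0.9],
  [[0,0,0],[1.3,0,0],0.9],
  [[0,0,0],[1.3,0,0],0.9],
  [[0,0,0],[1.3,0,0],0.9],
  [[0,0,0],[0,0,0],0.9],
])

```text
time_s: 34.62
tool_pos: [0.5266, -0.0891, 0.0538]
ee_rot: [0.705, 0.018, 0.708, -0.017]
wrist_force: [-0.7, 0.7, -2.3]
grip_width: 0.0332
```

```bash
python3 -c "
from h import *
plan([.528,-.092,.038],-3.07);rowst('short')"
```

```text
pos [ 0.5266 -0.0891  0.0538] jaw -2.900884856569836 t 34.625 w 0.03322691350433251 F [-0.6697  0.7311 -2.2854]
turn [ 0.0029 -0.0042 -0.0013] deg 0.30476412986247065 shift_cm(now axes) [ 1.5829 -0.2837  0.1601] shift_cm(after turn) [ 1.584  -0.2812  0.1542]
tip row x,y mm -1.193640691697308 -17.21733663070733 underside z mm 49.1400348096449
shoulder row x,y mm -1.3880832755835188 48.78232098915628 underside z mm 49.2259774786134
F [-0.6697  0.7311 -2.2854] t 34.625 w 0.03322691350433251
```

>>> carry_out([
  [[0.003,-0.004,-0.001],[0.5,0,0.15],0.9],
  [[0,0,0],[0.5,0,0],0.9],
  [[0,0,0],[0.5,0,0],0.9],
  [[0,0,0],[0,0,0],0.9],
])

```text
time_s: 35.12
tool_pos: [0.5291, -0.0892, 0.0389]
ee_rot: [0.708, 0.019, 0.706, -0.019]
wrist_force: [-0.3, -0.6, -2.6]
grip_width: 0.033
```

```bash
python3 -c "
from h import *
plan([.528,-.092,.0145],-3.07);rowst('short')"
```

```text
pos [ 0.5291 -0.0892  0.0389] jaw -3.05954349678391 t 35.125 w 0.03301655467668334 F [-0.3208 -0.5983 -2.5698]
turn [0.0002 0.0021 0.0003] deg 0.12274170773724141 shift_cm(now axes) [ 2.4357 -0.2833 -0.1022] shift_cm(after turn) [ 2.4358 -0.284  -0.097 ]
tip row x,y mm 1.0347957737817313 -17.172124685845727 underside z mm 34.279309325927755
shoulder row x,y mm 1.0227898362191512 48.827871637059246 underside z mm 34.2608368060071
F [-0.3208 -0.5983 -2.5698] t 35.125 w 0.03301655467668334
```

>>> carry_out([
  [[0,0.002,0],[0.5,0,-0.1],0.9],
  [[0,0,0],[0.5,0,0],0.9],
  [[0,0,0],[0,0,0],0.9],
])

```text
time_s: 35.5
tool_pos: [0.5284, -0.0893, 0.0286]
ee_rot: [0.707, 0.019, 0.707, -0.019]
wrist_force: [-0.3, -0.1, -2.5]
grip_width: 0.0332
```

```bash
python3 -c "
from h import *
plan([.528,-.092,.0145],-3.07);rowst('short')"
```

```text
pos [ 0.5284 -0.0893  0.0286] jaw -3.0686347332968364 t 35.5 w 0.03315530409784289 F [-0.2956 -0.1452 -2.527 ]
turn [0.     0.0008 0.0004] deg 0.054981081430698804 shift_cm(now axes) [ 1.411  -0.2675 -0.0319] shift_cm(after turn) [ 1.4109 -0.2681 -0.0307]
tip row x,y mm 0.37382468104091865 -17.3288577561492 underside z mm 24.043686306613644
shoulder row x,y mm 0.37227715260502536 48.67113555545804 underside z mm 24.014013542077137
F [-0.2956 -0.1452 -2.527 ] t 35.5 w 0.03315530409784289
```

>>> carry_out([
  [[0,0,0],[0.5,0,-0.05],0.9],
  [[0,0,0],[0.5,0,-0.02],0.9],
  [[0,0,0],[0.35,0,0],0.9],
  [[0,0,0],[0,0,0],0.9],
])

```text
time_s: 36.0
tool_pos: [0.5276, -0.0893, 0.014]
ee_rot: [0.707, 0.019, 0.707, -0.019]
wrist_force: [0.4, -0.3, -2.6]
grip_width: 0.0332
```

```bash
python3 -c "
from h import *
rowst('short')"
```

```text
tip row x,y mm -0.4978036131595575 -17.304797711350492 underside z mm 9.434750570391124
shoulder row x,y mm -0.50325421551408 48.69519722115954 underside z mm 9.409468173697118
F [ 0.4474 -0.344  -2.6085] t 36.0 w 0.033156855065282466
```

>>> carry_out([
  [[0,0,0],[0.03,-1,0.03],0.9],
  [[0,0,0],[0,-1,0],0.9],
  [[0,0,0],[0,-1,0],0.9],
  [[0,0,0],[0,-0.8,0],0.9],
  [[0,0,0],[0,0,0],0.9],
])

```text
time_s: 36.62
tool_pos: [0.5263, -0.1312, 0.0144]
ee_rot: [0.708, 0.019, 0.706, -0.02]
wrist_force: [0.9, 0.2, -2.7]
grip_width: 0.0328
```

```bash
python3 -c "
from h import *
rowst('short')"
```

```text
tip row x,y mm 0.3856452023630224 -59.18475346281214 underside z mm 9.952514388898663
shoulder row x,y mm 0.46456079258513716 6.815119126864424 underside z mm 9.849604350132253
F [ 0.8644  0.1728 -2.7351] t 36.625 w 0.03282269890832687
```

>>> carry_out([
  [[0,0,0],[0.1,-0.4,0],0.9],
  [[0,0,0],[0.1,-0.3,0],0.9],
  [[0,0,0],[0.05,-0.3,0],0.9],
  [[0,0,0],[0,-0.3,0],0.9],
])

```text
time_s: 37.12
tool_pos: [0.526, -0.1374, 0.0122]
ee_rot: [0.708, 0.023, 0.706, -0.013]
wrist_force: [0.7, 7.7, 0.5]
grip_width: 0.0329
```

```bash
python3 -c "
from h import *
rowst('short')"
```

```text
tip row x,y mm 0.7267833448638741 -65.62163311015857 underside z mm 6.468351895102337
shoulder row x,y mm 0.4984375999217216 0.37126998921998045 underside z mm 7.408882988050724
F [0.6698 7.7003 0.5113] t 37.125 w 0.03287183220389392
```

Contact at 7.7 N at the expected position. I'll release, rise and check.

>>> carry_out([
  [[0,0,0],[0,0,0],0.35],
  [[0,0,0],[0,0,0],0.35],
  [[0,0,0],[0,0,0],0.35],
  [[0,0,0],[-2,0,0],0.35],
  [[0,0,0],[-3,0,0],0.3],
  [[0,0,0],[-3,0,0],0.3],
  [[0,0,0],[-3,0,0],0],
  [[0,0,0],[-3,2,0],0],
  [[0,0,0],[-3,2,0],0],
  [[0,0,0],[0,0,0],0],
])

```text
time_s: 38.38
tool_pos: [0.5286, -0.1022, 0.1899]
ee_rot: [0.71, 0.021, 0.704, -0.016]
wrist_force: [-0.1, -0.4, -0.1]
grip_width: 0.0855
```

```bash
python3 -c "
from h import *
s=telemetry.observe();im=get_image('wrist');np.save('s17.npy',s,allow_pickle=True)
cv2.imwrite('pics/w17.png',im);cv2.imwrite('pics/w17c.png',cv2.resize(im[110:310,130:390],None,fx=3,fy=3,interpolation=cv2.INTER_CUBIC))
cv2.imwrite('pics/t17.png',get_image('top'))
print(s['tool_pos'],s['time_s'])"
```

```text
[ 0.5286 -0.1022  0.1899] 38.375
```

View pics/w17c.png

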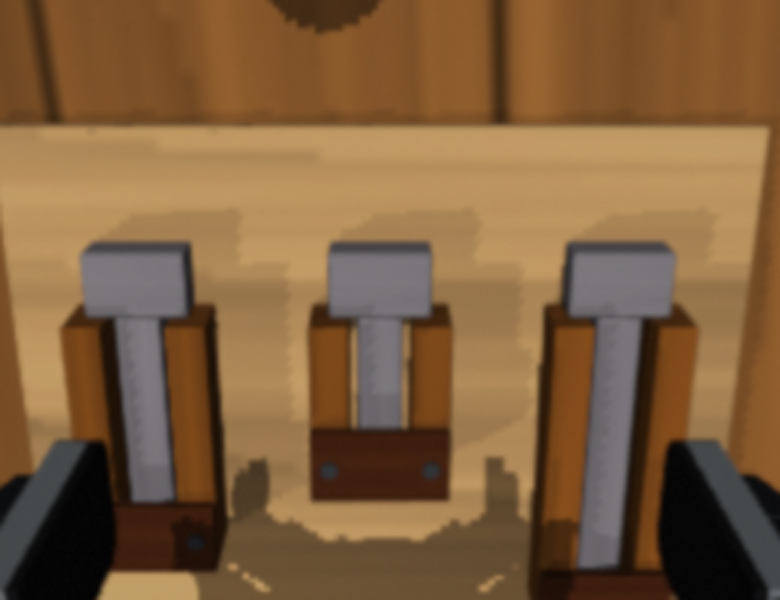

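View pics/t17.png

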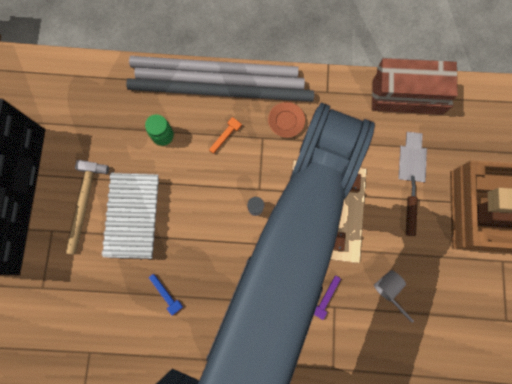

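All three heads rest against their rail ends and the bystanders look unmoved. I'll do a numeric check of the shoulders.

```bash
python3 - <<'E'
from h import *
s=np.load("s17.npy",allow_pickle=True).item();c=cam("wrist",s)
f=lambda u,v:(130+u/3-.33,110+v/3-.33)
ex=np.array([np.cos(TH),np.sin(TH)]);ey=np.array([-np.sin(TH),np.cos(TH)])
for n,sh,rl in(("middle",[(86,316),(187,316)],[(65,327),(213,326)]),("short",[(329,317),(432,317)],[(310,325),(450,325)]),("long",[(571,317),(674,317)],[(546,325),(695,325)])):
    a=back([f(*p) for p in sh],.022,c)[:,:2].mean(0);b=back([f(*p) for p in rl],.030,c)[:,:2].mean(0)
    print(n,"shoulder-mouth mm x,y",(a-b)@ex*1e3,(a-b)@ey*1e3)
a=cv2.imread("pics/top0.png");b=cv2.imread("pics/t17.png")
for nm,(u,v,r) in dict(jar=(159,130,22),saucer=(287,120,26),tin=(256,206,14),cup=(394,294,28),trowel=(412,185,50),hammer=(86,205,48)).items():
    A=a[v-r:v+r,max(u-r,0):u+r].mean(2);B=b[v-r:v+r,max(u-r,0):u+r].mean(2);print(nm,cv2.phaseCorrelate(A,B))
E
```

```text
middle shoulder-mouth mm x,y -2.699280822515826 0.5263468283753305
short shoulder-mouth mm x,y 0.1740031930559568 -0.40703193855966713
long shoulder-mouth mm x,y 2.610148770760772 -0.4046095869016138
jar ((0.5324574594296045, 0.4018208065279083), 0.9501767498897123)
saucer ((-0.19667052559002585, 0.06547496182258428), 0.6043253799776871)
tin ((0.40552704810978035, 0.42098767852109376), 0.866651312065858)
cup ((0.28352766244725913, -0.31629482121293506), 0.536028608283303)
trowel ((-0.06224135752086113, 0.09940190636913826), 0.6911947961603048)
hammer ((-0.04387654547690545, 0.006509414111704359), 0.9018424773296352)
```

```bash
python3 -c "
from station import arm
print(arm.sign_off())"
```

```text
the job is handed in; nothing more can be done
None
```

All three pins are in their own rows with their heads against the rail ends, and I handed the job in at about 38 s of the 72 s. The long and middle pins were lifted by the head and slid home. The short pin was pulled out from under the sheet by its tip, taken again by the head, and slid home. Sign-off gave no verdict.

- **Contact:** each pin stopped with about 8 N of push at the expected shoulder position.
- **Shoulder positions:** in the last wrist picture the shoulders are within 0.6 mm of the mouths along the lanes. Across the lanes the short pin is off by 0.2 mm, and the middle and long pins by about 2.7 and 2.6 mm; the limit is 6 mm.
- **A disagreement:** the arm's own readings put those last two within 0.5 mm of the lane centre. I think the picture reads too high because those rows are seen at an angle, but I did not confirm it.
- **Bystanders:** none showed a shift of more than about 0.7 px (roughly 2 mm) in the top view. The match was weaker for the cup, saucer and trowel.
- **Robot:** the gripper was open and clear of everything at hand-in.

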